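Take the two-arm puller head off the tool turret and rack it

ROBOT

A 6-joint arm with a two-finger parallel gripper is mounted at the origin on the work surface. World frame = base frame: x ahead of the robot, y to its left, z up, the work surface at z = 0. Lengths are in m, angles in rad, forces in N, time in s.
With the tool pointing down it reaches from about 0.25 to 0.775 m from the base axis. Payload 4 kg.
Tool frame: the origin (TCP) lies at the centre of the arm's flange, where the gripper is bolted on; the fingertips stand ahead of it and the grasp point (between the pads) lies 180 mm ahead of it (robot.tcp_to_tips is the z of the fingertips in the tool frame, in m); z points along the fingers, y is the direction in which the jaws open and shut (so a half turn about z gives the same grasp; the last joint's range is limited). The gripper opens to 94 mm and grips with 3 to 60 N. Pads are 16 mm wide; open, the fingers measure 119 mm over their backs; the gripper's body (75 mm by 177 mm) begins 78 mm behind the grasp point.
Start: joints at [-1.287, 0.087, 1.371, -0, 1.684, -0.103], TCP at [0.207, -0.509, 0.405] pointing down, gripper open.
Joint ranges: [-3.1, 3.1], [-0.76, 2.03], [0.27, 2.55], [-1.08, 4.22], [0.17, 2.65], [-2.57, 2.57]. Speed limits (rad/s): [2.79, 2.79, 3.14, 3.14, 3.14, 3.14].

INTERFACE

Orientations are given as [roll, pitch, yaw] about the fixed x, y, z axes, in that order (R = Rz(yaw) Ry(pitch) Rx(roll)).
In Python, from bench import robot gives the robot as it stands.
- The arm moves only by the tool move_arm, never from a script. Its argument "increments" is a list that holds one entry, the list of rows, each a list of 7 numbers: the opening, from 0 (shut) to 1 (fully open), then the shift along the tool's x, y, z as a fraction of full scale, then the turn, a rotation vector about the tool's x, y, z as a fraction of full scale. In form: [[[jaw, dx, dy, dz, rx, ry, rz], ...]]. A call has 1 to 8 rows; each row is the pose to reach, as a shift and turn from the pose commanded when the call began, along the tool's axes at that moment; what a row does not reach only later rows make up. Full scale, the value 1, is 0.1 m for a shift and pi/2 rad for a turn. A row lasts 1/12 s, in which the tool goes at most 41.7 mm and 7.16 degrees, less where a joint would pass 70% of its speed; a pose out of reach is approached as far as the arm can. A call with a number of a shift or a turn outside -1 to 1 is refused whole. A call with a gripper value outside its range is refused whole. The fingers move at their own pace and stop on an object; the grip force is fixed at half the most. Time passes only in rows, so rows that repeat a pose let the fingers close. It gives the time, the measured TCP pose, the force and the opening at its end, in the units of the state.
- robot.get_obs(): the state, without advancing time (a new reading comes with each control period).
- robot.snapshot(name): name is "scene" or "top"; returns (picture, depth): 480x640x3 uint8, red, green, blue; 480x640 float32, m along the optical axis (not along the pixel's ray), 0 where there is no reading.
- robot.camera_params(name): a dict with "mtx" (3x3 intrinsics, pixels), "R" (3x3) and "t" (3): a world point X has camera coordinates R X + t. Camera axes: x right, y down, z forward; pixel columns grow to the right and rows downward; lengths in m; the calibration is good to about 2 mm. A picture is of the moment at which its call begins. camera_params takes no time and is no camera call.
- robot.close_job(): hands the job in, once; it reports no verdict.
The state is a dict: "time": time; "joint_positions": joint angles; "qvel": joint speeds; "joint_torque": joint torques, N m; "tool_pos": TCP position; "ee_rot": TCP orientation; "wrist_force": force on the tool from outside, world axes, zero at the start; "wrist_torque": the same for the moment, N m; "width": finger opening in m.
Only numpy, scipy, OpenCV 4.12 (cv2) and the standard library are available. Lean on these libraries where they do the work, as an engineer would, in place of code of your own. Each camera call takes 0.05 s, during which the arm holds its last target.

TASK

Turn the tool turret until the two-arm puller head stands straight in front, in line with the base's pointer, let go of the turret's grip, then unscrew that head anticlockwise and lift it straight off its stud without forcing it. Stand it upright on the rubber pad and let go, take it again by its two ends and lower it gently into the empty narrow bay of the rack, standing on the floor of the bay with its bar along the bay. Leave the turret where you turned it, the three-arm head on its stud, and the other things alone.

Things in the scene. Friction and masses are not known exactly. Their poses are not given: they have to be found in the camera images.
- base: Fixed grey base of the tool turret: 200 mm square foot 12 mm thick with a round column, 50 mm high in all. Origin on the bench at the turret's axis, z up. A steel pointer (22 mm wide, upright tip 70 mm high, 158 mm from the axis) marks its front, which is its -x side.
- front (a point): The front position of the turret, fixed on the base: 90 mm from the turret's axis towards the pointer, at the height of the turret plate's top (70 mm above the bench).
- turret: Aluminium turret plate, 260 mm diameter, 20 mm thick, turning either way about the vertical axis through its origin (plate's underside, 50 mm above the bench). Friction of 0.15 N m holds it wherever it is left. Stations on its top, 90 mm from the axis: at its +y and -y the two loose heads (which is where varies), at -x a bare threaded stud, at +x a fixed round driver 60 mm high.
- grip (a point): Centre of the top of the turret's black grip bar: 70 mm long (along the turret's x), 22 mm wide, 40 mm high, on a steel hub 96 mm in diameter that rises 65 mm over the plate. This point is 175 mm above the bench. Grasp the bar across and twist to turn the turret, regrasping if needed.
- yoke: The two-arm puller head, plain steel, about 0.42 kg: a round sleeve 49 mm in diameter and 28 mm high, on it a bar 68 mm long (its own x), 30 mm wide (its y), from 28 to 66 mm above the origin, which is the centre of the sleeve's underside. At first it is screwed home on the turret, bar radial; the hub leaves no room for a finger at the inner end: grasp it across the 30 mm width.
- sleeve (a point): Middle of the head's sleeve, 14 mm above its underside. Inside is a two-start quick thread on a stud 24 mm high. A stop blocks it clockwise (10 degrees of play); turned anticlockwise (seen from above) it is free after 65 degrees and lifts straight off at 70 to 125 degrees (aim at 90). It need not rise while turning; before it is free it lifts by 5 mm at most.
- spider: The three-arm puller head, plain steel, on the opposite station of the turret: the same sleeve, and three arms 34 mm long from its middle, 66 mm high. Origin under its sleeve. It stays on its stud.
- pad: Black rubber pad, 120 by 120 mm, 6 mm thick, fixed on the bench. Origin under its centre; its top is 6 mm above.
- rack: Fixed steel rack with two open-ended bays side by side, 120 mm long (along its x): upright walls 6 mm thick, 60 mm high over a floor 8 mm thick. The narrow empty bay is 54 mm wide; its centre is the rack's origin (on the bench). The wide bay, on its -y side, holds a round aluminium driver. The walls leave no room for fingers beside the head's bar, only at its ends.
- bay (a point): Centre of the floor of the narrow empty bay, 8 mm above the bench; the bay runs along the rack's x and is open at both ends and above.
- can: Spray can, 58 mm diameter, 170 mm high, standing; bystander. Origin under its centre.
- gear: Dark steel gear hub, 68 mm diameter, 55 mm high; bystander. Origin under its centre.
- ring: Dark clutch ring, 130 mm diameter, 12 mm thick, lying flat; bystander. Origin under its centre.
- screwdriver: Screwdriver lying on the bench; bystander.
- wrench: Wrench lying on the bench; bystander.
Not all that is in view belongs to the job. What is shaped like the yoke but blue is not meant. What is shaped like the spider but purple is not meant.

How it is judged:
On the way, in this order (a step that is already met when the one before it is completed fails the run):
1. the two-arm head stands still at the front of the turret (within 18 mm), the turret's grip let go (horizontal distance between yoke and front below 0.018 m and z of yoke in the frame of front below 0.008 m and linear speed of yoke below 0.02 m/s and contact force between the fingers and turret below 0.3 N), for 0.2 s.
2. the head is unscrewed and lifted off over the front position (at least 15 mm up, within 30 mm of it) (z of yoke in the frame of front above 0.015 m and horizontal distance between yoke and front below 0.03 m), for 0.02 s.
3. the head stands upright on the rubber pad, let go (horizontal distance between yoke and pad below 0.05 m and z of yoke in the frame of pad below 0.011 m and angle between yoke's own z axis and vertical below 0.1 rad and contact force between the fingers and yoke below 0.2 N and linear speed of yoke below 0.02 m/s), for 0.15 s.
At the end, for the whole second after the job is handed in: The two-arm head stands upright (within 6 degrees) and still on the floor of the rack's narrow bay, within 25 mm of its centre along the bay, its bar along the bay within 17 degrees; the turret still has the emptied stud in front within 14 degrees, and the three-arm head is on its stud (x of yoke in the frame of bay between -0.025 and 0.025 m and y of yoke in the frame of bay between -0.006 and 0.006 m and z of yoke in the frame of bay below 0.005 m and angle between yoke's own z axis and vertical below 0.1 rad and angle between the x axis of yoke and the x axis of rack, either way round below 0.3 rad and linear speed of yoke below 0.02 m/s and angle between the y axis of turret and the x axis of base, either way round below 0.25 rad and z of spider in the frame of turret below 0.03 m); the robot touches nothing.
It fails at once if the three-arm head is taken off its stud (z of spider in the frame of turret above 0.04 m).
It fails at once if the two-arm head is forced on its stud (over 120 N) (contact force between yoke and turret above 120 N).
It fails at once if the head is dropped into the bay (faster than 0.45 m/s, a fall of 10 mm, while inside it) (horizontal distance between yoke and bay below 0.06 m and z of yoke in the frame of bay below 0.055 m and linear speed of yoke above 0.45 m/s).
It fails at once if a bystander is shifted by more than 40 mm (distance of any of can, gear, ring, screwdriver, wrench from where it was at the start of the episode above 0.04 m).
It also fails if it takes over 66 s, if anything falls off the work surface, if the arm or the gripper's body presses on something with over 40 N, if the wrist force passes 120 N, or if a joint passes its speed limit or range.

## Working session

There is one attempt and no reset: what is moved stays moved. The work goes in short steps, Python scripts to look and compute and a tool call to move; the robot and the scene stay as the last step left them, time stands still between calls to the robot, and variables do not carry over. Pictures are saved under pics/ and viewed, and the job is handed in when it is done.

Besides the shell and the picture viewer there is one more tool, called after "Call:" as name([rows], argument=value, ...), one row to a line, values as JSON. move_arm: Moves the arm, as the interface text tells. Its arguments: {"type":"object","properties":{"increments":{"type":"array","items":{"type":"array","items":{"type":"array","items":{"type":"number","minimum":-1,"maximum":1}}}}},"required":["increments"]}

```bash
mkdir -p pics; ls; python3 - <<'E'
from bench import robot
import cv2,numpy as np
o=robot.get_obs();print(o); print(robot.tcp_to_tips)
for n in("scene","top"):
    p,d=robot.snapshot(n);cv2.imwrite(f"pics/{n}0.png",p[...,::-1]);np.savez(f"{n}0.npz",p=p,d=d)
    c=robot.camera_params(n);print(n,c, -c["R"].T@c["t"])
E
```

```text
pics
{'time': 0.0, 'joint_positions': array([-1.28710631e+00,  8.79488263e-02,  1.37224964e+00, -1.48802527e-05,
        1.68355641e+00, -1.03074920e-01]), 'qvel': array([ 0.00127267,  0.00033397,  0.00049992, -0.00059854,  0.00023423,
        0.00198083]), 'joint_torque': array([ 2.05887574e-05, -3.40175021e+01, -3.02426147e+01,  7.18466006e-02,
        3.30527429e-02, -1.62909409e-04]), 'tool_pos': array([ 0.20743288, -0.50926694,  0.40350941]), 'ee_rot': array([-3.13944039e+00, -2.07764890e-04,  3.86763057e-01]), 'wrist_force': array([ 0.20620636,  0.61307344, -0.5022092 ]), 'wrist_torque': array([-0.00481679,  0.02163115, -0.02367242]), 'width': 0.09393211065510192}
0.1992
scene {'mtx': array([[600.43235567,   0.        , 320.08444726],
       [  0.        , 600.43235567, 241.4778998 ],
       [  0.        ,   0.        ,   1.        ]]), 'R': array([[ 0.48339693,  0.87531843, -0.01204392],
       [ 0.57768319, -0.32930385, -0.74688761],
       [-0.6577306 ,  0.35408561, -0.66484121]]), 't': array([-0.27901027, -0.20496959,  1.59832073])} [ 1.30454465 -0.38921682  0.90617987]
top {'mtx': array([[479.80911216,   0.        , 319.06256979],
       [  0.        , 479.80911216, 234.01009784],
       [  0.        ,   0.        ,   1.        ]]), 'R': array([[-0.00616546, -0.99997847, -0.00224744],
       [-0.99270527,  0.00639121, -0.12039682],
       [ 0.12040859,  0.00148875, -0.9927233 ]]), 't': array([0.04992918, 0.53135209, 1.08016651])} [0.39772253 0.04492403 1.13639178]
```

View pics/scene0.png

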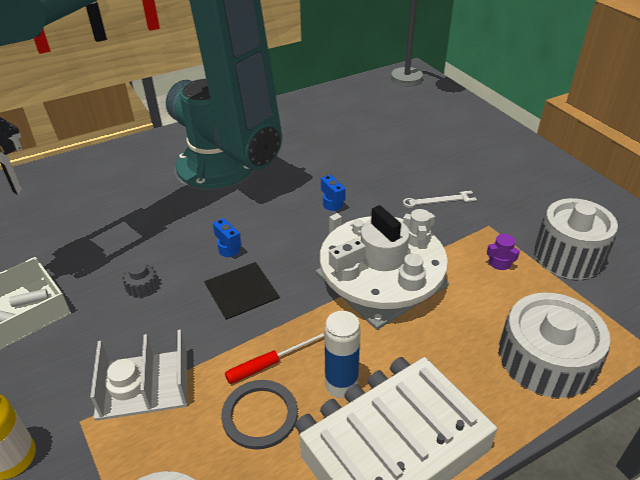

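View pics/top0.png

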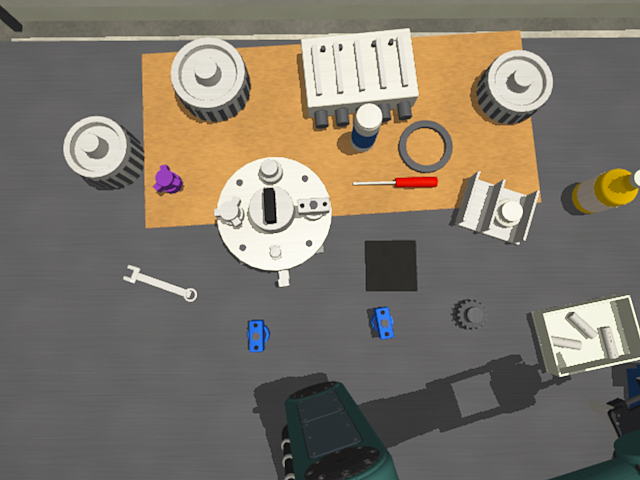

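```bash
cat > h.py <<'E'
import numpy as np,cv2
from bench import robot
def load(n,k=0):
    f=np.load(f"{n}{k}.npz");return f["p"],f["d"]
def cloud(n,d):
    c=robot.camera_params(n);K=c["mtx"];v,u=np.mgrid[:480,:640]
    X=np.stack([(u-K[0,2])/K[0,0]*d,(v-K[1,2])/K[1,1]*d,d],-1)
    W=(X-c["t"])@c["R"];W[d==0]=np.nan;return W
def ray(n,u,v,z):
    c=robot.camera_params(n);r=c["R"].T@np.linalg.inv(c["mtx"])@[u,v,1];o=-c["R"].T@c["t"]
    return o+r*(z-o[2])/r[2]
def proj(n,P):
    c=robot.camera_params(n);q=c["mtx"]@(c["R"]@np.array(P)+c["t"]);return q[:2]/q[2]
def shot(n,k):
    p,d=robot.snapshot(n);np.savez(f"{n}{k}.npz",p=p,d=d);cv2.imwrite(f"pics/{n}{k}.png",p[...,::-1]);return p,d
def crop(p,x0,y0,x1,y1,name,s=4):
    cv2.imwrite(f"pics/{name}.png",cv2.resize(p[y0:y1,x0:x1,::-1],None,fx=s,fy=s,interpolation=cv2.INTER_CUBIC))
E
python3 - <<'E'
from h import *
p,d=load("top");W=cloud("top",d)
for n,(u,v) in dict(yoke=(318,208),grip=(269,205),ptr=(283,283),pad=(390,265),turr=(274,240),spider=(232,212),gear=(467,315),rack=(470,190),floor=(485,215),can=(368,112)).items():print(n,W[v,u].round(4))
crop(p,200,140,345,290,"c1",5)
crop(p,440,160,560,260,"c2",6)
E
```

```text
yoke [0.5749 0.0483 0.1333]
grip [0.5737 0.1474 0.1788]
ptr [0.4184 0.127  0.0692]
pad [ 0.4603 -0.12    0.0052]
turr [0.5141 0.1472 0.0713]
spider [0.5673 0.2303 0.135 ]
gear [ 0.3453 -0.2816  0.0537]
rack [ 0.6304 -0.3034  0.0454]
floor [ 0.5775 -0.3482  0.0085]
can [ 0.7716 -0.0577  0.1696]
```

View pics/c1.png

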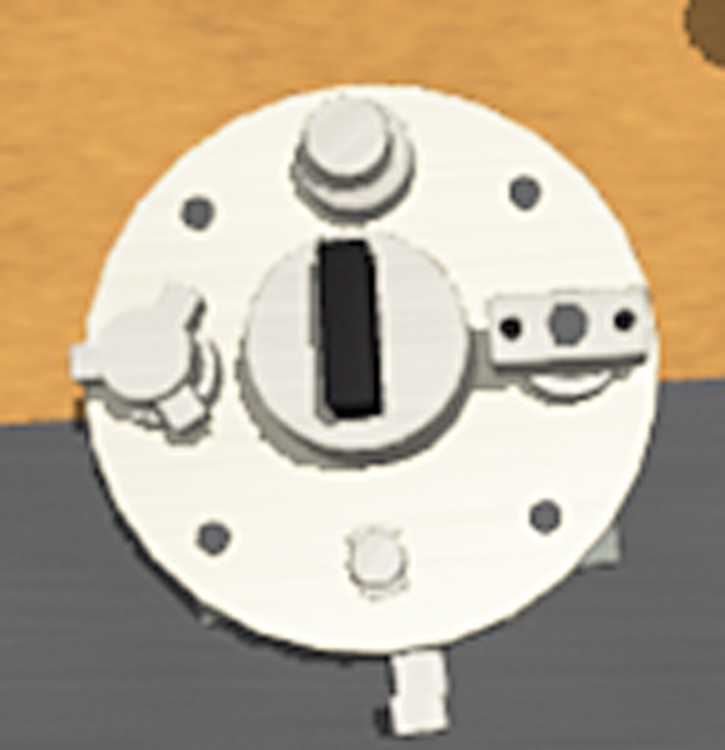

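View pics/c2.png

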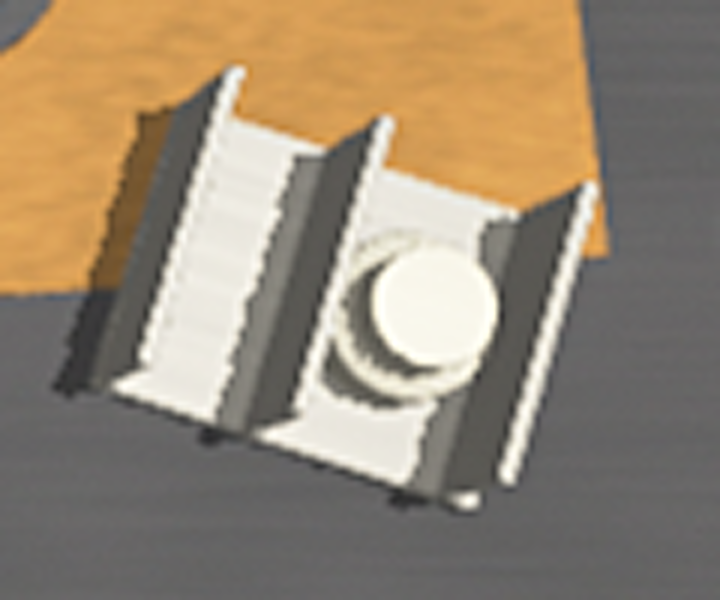

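```bash
cat > m.py <<'E'
from h import *
def pts(n,k,zr,xr,yr):
    p,d=load(n,k);W=cloud(n,d)
    m=(W[...,2]>zr[0])&(W[...,2]<zr[1])&(W[...,0]>xr[0])&(W[...,0]<xr[1])&(W[...,1]>yr[0])&(W[...,1]<yr[1])
    return W[m],m,p
def rect(P):
    (c,s,a)=cv2.minAreaRect((P[:,:2]*1000).astype(np.float32));return np.array(c)/1000,np.array(s),a
E
python3 - <<'E'
from m import *
for n in("top","scene"):
    print(n)
    P,m,p=pts(n,0,(.062,.078),(.38,.74),(-.02,.3))
    c,r=cv2.minEnclosingCircle((P[(P[:,0]>.435)][:,:2]*1000).astype(np.float32));print("plate",c,r,len(P),np.median(P[:,2]))
    q=P[(P[:,0]<.432)]; 
    if len(q): print("ptr",q.mean(0),q.min(0),q.max(0),rect(q))
    P,m,p=pts(n,0,(.165,.19),(.5,.66),(.08,.2));print("grip",rect(P),np.median(P[:,2]))
    P,m,p=pts(n,0,(.126,.142),(.5,.66),(.0,.092));print("yoke",rect(P),np.median(P[:,2]))
    P,m,p=pts(n,0,(.126,.142),(.5,.66),(.2,.3));print("spider",P.mean(0),P.min(0),P.max(0))
    p,d=load(n);W=cloud(n,d);m=(p.max(-1)<70)&(abs(W[...,2]-.006)<.004)&(W[...,0]>.35)&(W[...,0]<.6)&(abs(W[...,1]+.12)<.09)
    m=cv2.morphologyEx(m.astype(np.uint8),cv2.MORPH_OPEN,np.ones((3,3)))>0
    print("pad",rect(W[m]),np.median(W[m][:,2]))
    P,m,p=pts(n,0,(.06,.074),(.45,.7),(-.5,-.25))
    l,lab,st,ce=cv2.connectedComponentsWithStats(m.astype(np.uint8))
    W=cloud(n,load(n)[1])
    for i in range(1,l):
        if st[i,4]>20: print("wall",st[i],rect(W[lab==i]),np.median(W[lab==i][:,2]))
    P,m,p=pts(n,0,(.004,.012),(.45,.7),(-.5,-.25));
E
```

```text
top
plate (575.8671875, 147.65206909179688) 129.94114685058594 6797 0.07016829523926336
ptr [0.41935417 0.12539617 0.07026107] [0.411791   0.11363316 0.0668497 ] [0.42726163 0.13597488 0.07480062] (array([0.41949033, 0.12511291]), array([15.83576965, 21.80922127]), 5.415168762207031)
grip (array([0.57531012, 0.14757281]), array([69.50054169, 22.28975868]), 3.5699174404144287) 0.17483885528692117
yoke (array([0.58076257, 0.05786255]), array([31.12337112, 67.06391144]), 2.4159984588623047) 0.13592145802080083
spider [0.56994691 0.23669253 0.13517908] [0.54490428 0.21654209 0.12603817] [0.60107258 0.2680592  0.14183935]
pad (array([ 0.45959372, -0.12217348]), array([118.38687134, 115.60193634]), 89.63939666748047) 0.006119268628108764
wall [462 172  19  50 178] (array([ 0.61192633, -0.29942453]), array([  7.28208923, 119.08054352]), 71.07714080810547) 0.0671632710967017
wall [488 180  18  50 187] (array([ 0.592013  , -0.35595703]), array([  7.85897875, 118.88748932]), 71.05770874023438) 0.0671145169905032
wall [522 191  18  50 199] (array([ 0.56656818, -0.43167279]), array([  8.74141884
[... 513 characters left out ...]
818, 69.55300903]), 4.694762229919434) 0.1353371682249557
spider [0.57516509 0.23456371 0.13426077] [0.54816365 0.2141427  0.12600866] [0.59732438 0.26308637 0.14032473]
pad (array([ 0.46224231, -0.12341962]), array([120.09207916, 126.21203613]), 89.53900146484375) 0.005868004122553863
wall [178 330   4  57 225] (array([ 0.6160238 , -0.29964703]), array([  5.8247509 , 119.16663361]), 70.57665252685547) 0.06769513375215643
wall [141 334   7  60 258] (array([ 0.59475787, -0.35629007]), array([  7.03322649, 122.32707977]), 70.83914184570312) 0.06720398352353432
wall [ 91 341  12  60 284] (array([ 0.57065234, -0.43259299]), array([  7.59449577, 121.77410889]), 70.60986328125) 0.06683829087033373
```

```bash
cat > plan.py <<'E'
import sys,numpy as np
from bench import robot
from scipy.spatial.transform import Rotation as Ro
def plan(x,y,z,dyaw=None,yaw=None,n=None):
    """steps: nominal calls from measured pose to target; yaw in deg"""
    o=robot.get_obs();p=o["tool_pos"];R=Ro.from_euler("xyz",o["ee_rot"])
    y0=np.degrees(o["ee_rot"][2])
    if yaw is None: yaw=y0
    D=np.array([x,y,z])-p; dy=yaw-y0
    for n in range(n or 1,30):
        out=[];cur=y0;ok=True
        for i in range(n):
            Rt=Ro.from_euler("xyz",[180,0,cur],degrees=True) if i else R
            nxt=cur+dy/n
            s=Rt.inv().apply(D/n)/.1; t=(Rt.inv()*Ro.from_euler("xyz",[180,0,nxt],degrees=True)).as_rotvec()/(np.pi/2)
            out.append(np.r_[s,t].round(3)); cur=nxt; ok&=np.abs(out[-1]).max()<=1
        if ok:break
    rows=max(np.linalg.norm(D)/n/.0417,abs(dy)/n/7.16)
    print("t",o["time"].round(2),"pos",p.round(4),"rpy",np.degrees(o["ee_rot"]).round(2),"w",round(o["width"],4),"F",o["wrist_force"].round(1),"j",np.degrees(o["joint_positions"]).round(0),"calls",n,"minrows",round(rows,2))
    for a in out:print(a.tolist())
if __name__=="__main__":
    a=[float(v) for v in sys.argv[1:]]
    plan(a[0],a[1],a[2],yaw=a[3] if len(a)>3 else None,n=int(a[4]) if len(a)>4 else None)
E
python3 plan.py 0.5755 0.1475 0.40 183.5 6
```

```text
Traceback (most recent call last):
  File "plan.py", line 23, in <module>
    plan(a[0],a[1],a[2],yaw=a[3] if len(a)>3 else None,n=int(a[4]) if len(a)>4 else None)
    ~~~~^^^^^^^^^^^^^^^^^^^^^^^^^^^^^^^^^^^^^^^^^^^^^^^^^^^^^^^^^^^^^^^^^^^^^^^^^^^^^^^^^
  File "plan.py", line 19, in plan
    print("t",o["time"].round(2),"pos",p.round(4),"rpy",np.degrees(o["ee_rot"]).round(2),"w",round(o["width"],4),"F",o["wrist_force"].round(1),"j",np.degrees(o["joint_positions"]).round(0),"calls",n,"minrows",round(rows,2))
              ^^^^^^^^^^^^^^^
AttributeError: 'float' object has no attribute 'round'
```

Candidates for the two-arm head are the grey bar on the turret (top px 313,205), the blue look-alikes (257,335) and (382,322), the three-arm head (230,212) and the purple one (168,181). I choose the grey two-arm bar at (313,205). The c1 crop shows a plain grey rectangular bar with holes on a round sleeve at the turret's right. The pointer is below at (283,277), and the grip bar is black at (269,205). The c2 crop shows the rack, with its left narrow bay empty and the driver in the right one.

```bash
sed -i 's/o\["time"\].round(2)/round(o["time"],2)/' plan.py; python3 plan.py 0.5755 0.1475 0.40 183.5 6
```

```text
t 0.1 pos [ 0.2074 -0.5093  0.4036] rpy [-1.7989e+02 -1.0000e-02  2.2160e+01] w 0.0939 F [-0.3  0.4  0.1] j [-74.   5.  79.   0.  96.  -6.] calls 8 minrows 2.82
[0.736, -0.587, 0.006, -0.001, -0.0, -0.224]
[0.893, -0.297, 0.005, -0.0, 0.0, -0.224]
[0.941, 0.029, 0.005, 0.0, 0.0, -0.224]
[0.873, 0.351, 0.005, -0.0, 0.0, -0.224]
[0.698, 0.631, 0.005, 0.0, 0.0, -0.224]
[0.438, 0.833, 0.005, 0.0, 0.0, -0.224]
[0.124, 0.933, 0.005, 0.0, 0.0, -0.224]
[-0.205, 0.918, 0.005, 0.0, 0.0, -0.224]
```

Call:
move_arm([
  [[1,0.736,-0.587,0.006,0,0,-0.224],[1,0.736,-0.587,0.006,0,0,-0.224],[1,0.736,-0.587,0.006,0,0,-0.224]],
])

```text
time: 0.35
tool_pos: [0.255, -0.424, 0.4035]
ee_rot: [-3.14, -0.003, 0.747]
wrist_force: [0.7, -0.0, 0.6]
width: 0.0941
```

Call:
move_arm([
  [[1,0.893,-0.297,0.005,0,0,-0.224],[1,0.893,-0.297,0.005,0,0,-0.224],[1,0.893,-0.297,0.005,0,0,-0.224]],
])

```text
time: 0.6
tool_pos: [0.301, -0.3414, 0.4033]
ee_rot: [-3.141, -0.003, 1.1]
wrist_force: [0.9, 0.1, -0.4]
width: 0.0941
```

Call:
move_arm([
  [[1,0.941,0.029,0.005,0,0,-0.224],[1,0.941,0.029,0.005,0,0,-0.224],[1,0.941,0.029,0.005,0,0,-0.224]],
])

```text
time: 0.85
tool_pos: [0.3469, -0.2592, 0.4028]
ee_rot: [3.141, -0.003, 1.453]
wrist_force: [-0.4, 0.3, 0.6]
width: 0.0942
```

Call:
move_arm([
  [[1,0.873,0.351,0.005,0,0,-0.224],[1,0.873,0.351,0.005,0,0,-0.224],[1,0.873,0.351,0.005,0,0,-0.224]],
])

```text
time: 1.1
tool_pos: [0.3929, -0.1771, 0.4022]
ee_rot: [3.14, -0.002, 1.805]
wrist_force: [-0.0, 0.9, -0.6]
width: 0.0941
```

Call:
move_arm([
  [[1,0.698,0.631,0.005,0,0,-0.224],[1,0.698,0.631,0.005,0,0,-0.224],[1,0.698,0.631,0.005,0,0,-0.224]],
])

```text
time: 1.35
tool_pos: [0.4389, -0.095, 0.4015]
ee_rot: [3.14, -0.002, 2.157]
wrist_force: [-0.9, -1.1, 0.4]
width: 0.0941
```

```bash
python3 plan.py 0.5755 0.1475 0.40 183.5 3
```

```text
t 1.35 pos [ 0.4389 -0.095   0.4015] rpy [ 1.7990e+02 -1.3000e-01  1.2358e+02] w 0.0941 F [-0.9 -1.1  0.4] j [-20.  -8.  92.   0.  96. -53.] calls 3 minrows 2.79
[0.422, 0.826, 0.007, 0.001, -0.001, -0.222]
[0.114, 0.921, 0.005, 0.0, 0.0, -0.222]
[-0.207, 0.904, 0.005, 0.0, 0.0, -0.222]
```

Call:
move_arm([
  [[1,0.422,0.826,0.006,0,0,-0.222],[1,0.422,0.826,0.006,0,0,-0.222],[1,0.422,0.826,0.006,0,0,-0.222]],
])

```text
time: 1.6
tool_pos: [0.4854, -0.0145, 0.4006]
ee_rot: [3.139, -0.002, 2.506]
wrist_force: [-1.1, -0.0, -0.6]
width: 0.0938
```

Call:
move_arm([
  [[1,0.114,0.921,0.005,0,0,-0.222],[1,0.114,0.921,0.005,0,0,-0.222],[1,0.114,0.921,0.005,0,0,-0.222]],
])

```text
time: 1.85
tool_pos: [0.5318, 0.0659, 0.3997]
ee_rot: [3.139, -0.002, 2.854]
wrist_force: [-0.5, -1.2, -1.4]
width: 0.0938
```

Call:
move_arm([
  [[1,-0.207,0.904,0.005,0,0,-0.222],[1,-0.207,0.904,0.005,0,0,-0.222],[1,-0.207,0.904,0.005,0,0,-0.222],[1,-0.207,0.904,0.005,0,0,-0.222],[1,-0.207,0.904,0.005,0,0,-0.222]],
])

```text
time: 2.27
tool_pos: [0.5767, 0.1424, 0.3994]
ee_rot: [-3.141, -0.002, -3.092]
wrist_force: [0.4, -0.0, 0.1]
width: 0.094
```

```bash
python3 plan.py 0.5755 0.1475 0.342 -176.5
```

```text
t 2.27 pos [0.5767 0.1424 0.3994] rpy [-1.7995e+02 -1.3000e-01 -1.7718e+02] w 0.094 F [ 0.4 -0.   0.1] j [  8.  11.  73.  -0.  97. -84.] calls 1 minrows 1.38
[0.008, 0.052, 0.574, -0.001, -0.001, -0.008]
```

Call:
move_arm([
  [[1,0.008,0.052,0.1,0,0,-0.008],[1,0.008,0.052,0.35,0,0,-0.008],[1,0.008,0.052,0.574,0,0,-0.008],[1,0.008,0.052,0.574,0,0,-0.008],[0.05,0.008,0.052,0.574,0,0,-0.008],[0.05,0.008,0.052,0.574,0,0,-0.008],[0.05,0.008,0.052,0.574,0,0,-0.008],[0.05,0.008,0.052,0.574,0,0,-0.008]],
])

```text
time: 2.93
tool_pos: [0.5759, 0.1471, 0.3451]
ee_rot: [3.141, 0.004, -3.079]
wrist_force: [0.8, 0.4, 0.6]
width: 0.0706
```

Call:
move_arm([
  [[0.05,0,0,0,0,0,0],[0.05,0,0,0,0,0,0],[0.05,0,0,0,0,0,0]],
])

```text
time: 3.18
tool_pos: [0.5757, 0.1473, 0.3436]
ee_rot: [3.142, 0.001, -3.078]
wrist_force: [0.3, 0.0, -0.1]
width: 0.0508
```

```bash
python3 plan.py 0.5755 0.1475 0.342 -176.5; python3 - <<'E'
from h import *
p,d=shot("scene",1); crop(p,280,160,480,340,"c3",4)
E
```

```text
t 3.18 pos [0.5757 0.1473 0.3436] rpy [ 1.8000e+02  5.0000e-02 -1.7638e+02] w 0.0508 F [ 0.3  0.  -0.1] j [  9.  12.  78.  -0.  90. -85.] calls 1 minrows 0.04
[0.002, 0.002, 0.016, 0.0, 0.001, 0.001]
```

View pics/c3.png

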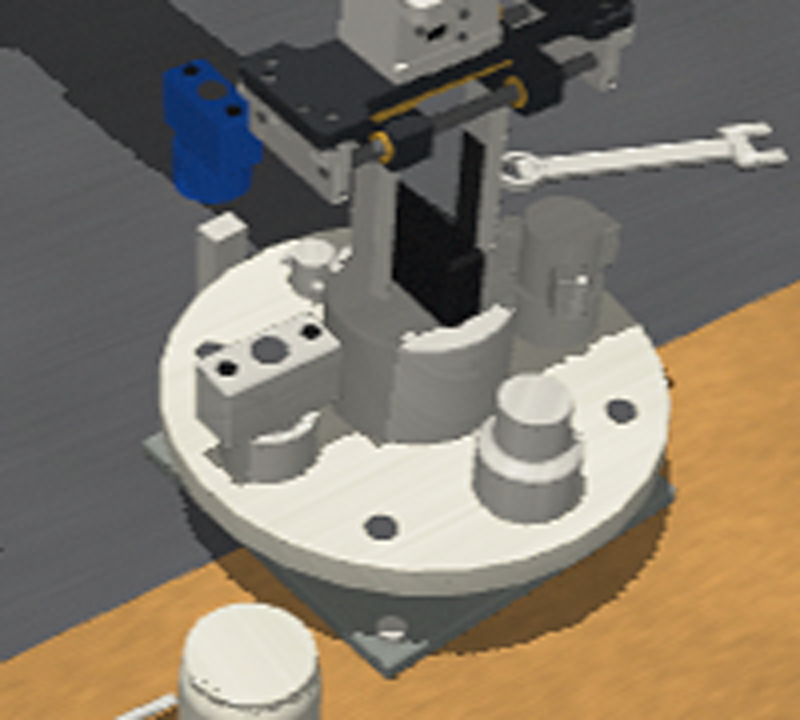

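The fingers straddle the black bar (crop ~430,250) and are still closing.

Call:
move_arm([
  [[0.05,0,0,0,0,0,0],[0.05,0,0,0,0,0,0],[0.05,0,0,0,0,0,0],[0.05,0,0,0,0,0,0],[0.05,0,0,0,0,0,0],[0.05,0,0,0,0,0,0]],
])

```text
time: 3.73
tool_pos: [0.5756, 0.1474, 0.3429]
ee_rot: [3.141, -0.0, -3.078]
wrist_force: [1.2, 1.0, 0.3]
width: 0.0217
```

Call:
move_arm([
  [[0.05,0,0,0,0,0,0.04],[0.05,0,0,0,0,0,0.1],[0.05,0,0,0,0,0,0.17],[0.05,0,0,0,0,0,0.24],[0.05,0,0,0,0,0,0.31],[0.05,0,0,0,0,0,0.38],[0.05,0,0,0,0,0,0.44],[0.05,0,0,0,0,0,0.474]],
])

```text
time: 4.4
tool_pos: [0.5757, 0.1476, 0.343]
ee_rot: [3.141, -0.0, 2.457]
wrist_force: [1.1, 1.1, -0.7]
width: 0.0219
```

Call:
move_arm([
  [[0.05,0,0,0,0,0,0.04],[0.05,0,0,0,0,0,0.1],[0.05,0,0,0,0,0,0.17],[0.05,0,0,0,0,0,0.24],[0.05,0,0,0,0,0,0.31],[0.05,0,0,0,0,0,0.38],[0.05,0,0,0,0,0,0.44],[0.05,0,0,0,0,0,0.474]],
])

```text
time: 5.07
tool_pos: [0.5759, 0.1477, 0.343]
ee_rot: [3.141, -0.001, 1.712]
wrist_force: [1.7, 1.4, -0.4]
width: 0.0217
```

Call:
move_arm([
  [[0.05,0,0,0,0,0,0],[0.05,0,0,0,0,0,0],[0.05,0,0,0,0,0,0]],
])

```text
time: 5.32
tool_pos: [0.5759, 0.1477, 0.343]
ee_rot: [3.141, -0.001, 1.717]
wrist_force: [2.9, 3.2, -1.4]
width: 0.0216
```

```bash
python3 plan.py 0.5755 0.1475 0.343 98.2; python3 - <<'E'
from h import *
p,d=shot("top",2); crop(p,200,140,345,290,"c4",5)
p,d=shot("scene",2); crop(p,280,160,480,340,"c4s",4)
E
```

```text
t 5.32 pos [0.5759 0.1477 0.343 ] rpy [ 1.7994e+02 -5.0000e-02  9.8400e+01] w 0.0216 F [ 2.9  3.2 -1.4] j [ 9. 12. 78.  0. 90.  1.] calls 1 minrows 0.03
[-0.001, -0.004, -0.0, 0.001, -0.001, 0.002]
```

View pics/c4.png

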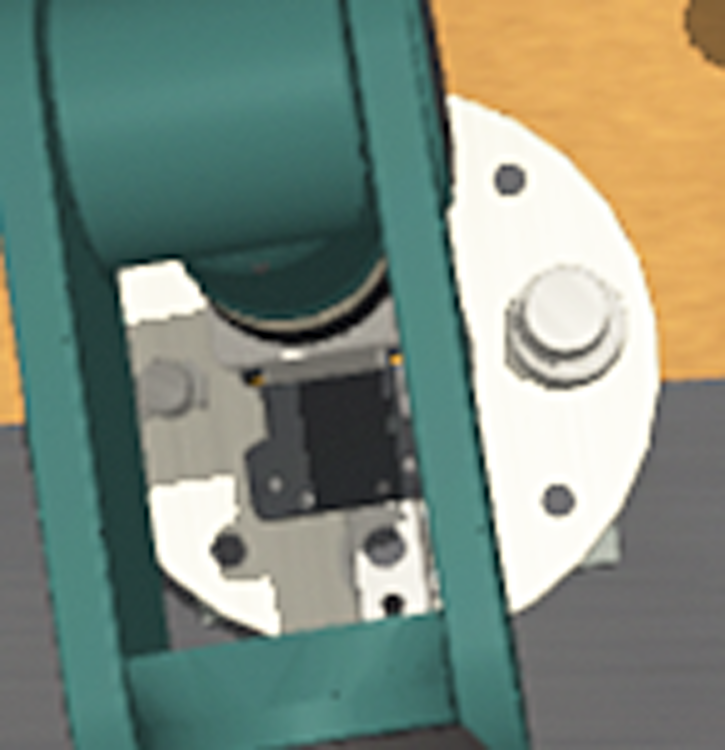

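View pics/c4s.png

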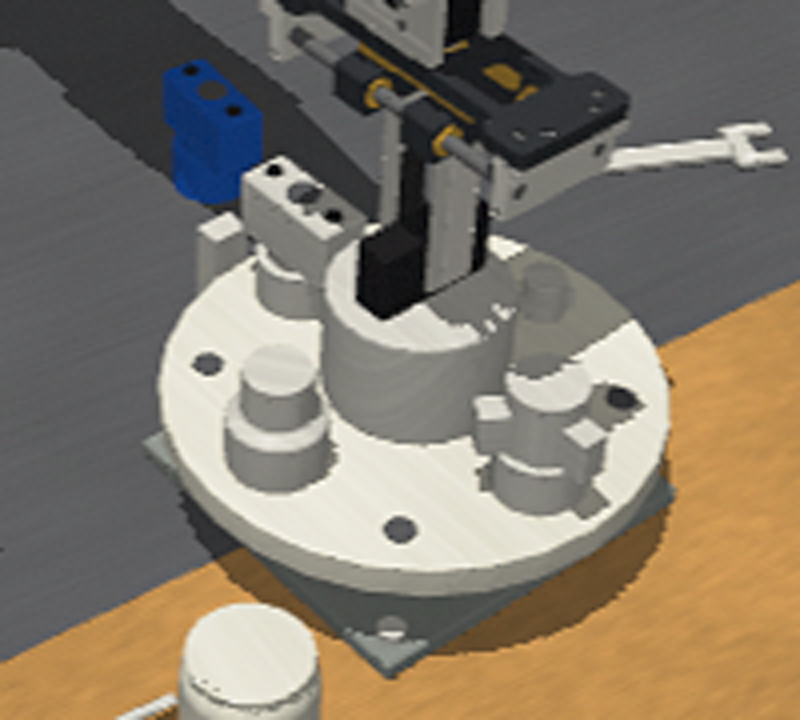

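The turret has turned: the two-arm head stands behind the pointer (scene crop 290,200; pointer 220,235). Next I let go and rise.

Call:
move_arm([
  [[0.5,0,0,0,0,0,0],[0.5,0,0,0,0,0,0],[0.5,0,0,0,0,0,0],[0.5,0,0,0,0,0,0],[0.5,0,0,-0.1,0,0,0],[0.5,0,0,-0.3,0,0,0],[0.5,0,0,-0.6,0,0,0],[0.5,0,0,-0.6,0,0,0]],
])

```text
time: 6.08
tool_pos: [0.576, 0.1473, 0.4107]
ee_rot: [3.13, 0.0, 1.716]
wrist_force: [1.1, 0.2, 0.6]
width: 0.0469
```

```bash
python3 - <<'E'
from m import *
p,d=shot("scene",3)
P,m,p=pts("scene",3,(.126,.142),(.4,.54),(.06,.2));print("yoke",rect(P),np.median(P[:,2]))
p,d=shot("top",3)
P,m,p=pts("top",3,(.126,.142),(.4,.54),(.06,.2));print("yoke",rect(P),len(P))
P,m,p=pts("top",3,(.12,.14),(.5,.7),(.04,.1));print("driver",rect(P),len(P))
crop(p,200,140,345,290,"c5",5)
E
```

```text
yoke (array([0.4968255 , 0.13418105]), array([84.56140137, 32.86938858]), 5.580442428588867) 0.1351417952250851
yoke (array([0.48920871, 0.13541606]), array([52.11724091, 28.74649048]), 9.203701972961426) 340
driver (array([0.58858887, 0.07088643]), array([58.04612732, 36.17262268]), 89.92804718017578) 228
```

View pics/c5.png

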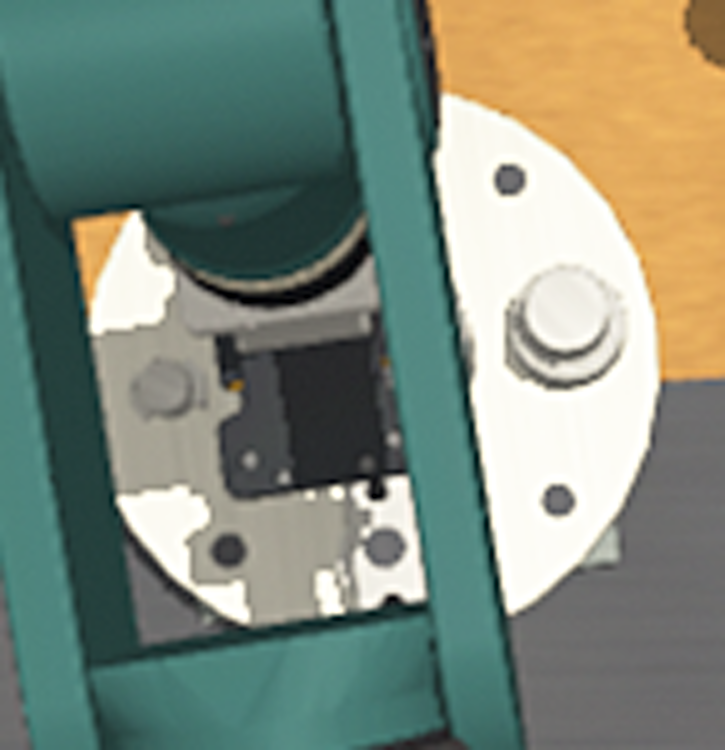

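```bash
python3 - <<'E'
from m import *
print(ray("top",277,249.4,.136), ray("top",200+313.5/5*1,140,.136)[:0])
print(ray("top",200+567/5,140+324/5,.136))
# scene: hole
print(ray("scene",280+305/4,160+193/4,.136))
a=np.radians(8.17);print(.5755-.09*np.cos(a),.1475-.09*np.sin(a))
E
python3 plan.py 0.486 0.1347 0.40 8.2
```

```text
[0.4871886  0.13464016 0.136     ] []
[0.58139692 0.05802186 0.136     ]
[0.48951685 0.13518759 0.136     ]
0.48641343019932587 0.13471003983002242
t 6.18 pos [0.5757 0.1472 0.4057] rpy [1.7973e+02 1.0000e-02 9.8290e+01] w 0.047 F [ 0.7 -0.3 -0.3] j [ 9. 11. 72. -0. 97.  1.] calls 2 minrows 6.29
[0.003, -0.453, 0.026, 0.003, -0.001, 0.501]
[-0.319, -0.322, 0.029, 0.0, -0.0, 0.501]
```

Call:
move_arm([
  [[0.8,0.003,-0.453,0,0.003,0,0.501],[0.8,0.003,-0.453,0,0.003,0,0.501],[0.8,0.003,-0.453,0,0.003,0,0.501],[0.8,0.003,-0.453,0,0.003,0,0.501],[0.8,0.003,-0.453,0,0.003,0,0.501],[0.8,0.003,-0.453,0,0.003,0,0.501],[0.8,0.003,-0.453,0,0.003,0,0.501]],
])

```text
time: 6.77
tool_pos: [0.5305, 0.1409, 0.4014]
ee_rot: [-3.135, 0.004, 0.924]
wrist_force: [-0.1, 1.0, -0.5]
width: 0.0753
```

Call:
move_arm([
  [[0.8,-0.319,-0.322,0,0,0,0.501],[0.8,-0.319,-0.322,0,0,0,0.501],[0.8,-0.319,-0.322,0,0,0,0.501],[0.8,-0.319,-0.322,0,0,0,0.501],[0.8,-0.319,-0.322,0,0,0,0.501],[0.8,-0.319,-0.322,0,0,0,0.501],[0.8,-0.319,-0.322,0,0,0,0.501],[0.8,-0.319,-0.322,0,0,0,0.501]],
])

```text
time: 7.43
tool_pos: [0.4856, 0.1347, 0.4018]
ee_rot: [-3.14, 0.007, 0.141]
wrist_force: [0.1, -0.0, 0.4]
width: 0.0752
```

```bash
python3 plan.py 0.4868 0.1347 0.299 8.2
```

```text
t 7.43 pos [0.4856 0.1347 0.4018] rpy [-179.92    0.4     8.09] w 0.0752 F [ 0.1 -0.   0.4] j [ 9. -1. 85.  0. 96. 91.] calls 2 minrows 1.23
[0.009, 0.001, 0.514, -0.001, 0.004, -0.001]
[0.006, 0.001, 0.514, 0.0, 0.0, -0.001]
```

Call:
move_arm([
  [[0.8,0.009,0.001,0.2,0,0.002,0],[0.8,0.009,0.001,0.514,0,0.002,0],[0.8,0.009,0.001,0.514,0,0.002,0]],
])

```text
time: 7.68
tool_pos: [0.4847, 0.1345, 0.3447]
ee_rot: [-3.14, 0.015, 0.143]
wrist_force: [-1.7, -1.5, -1.2]
width: 0.0755
```

```bash
python3 plan.py 0.4868 0.1347 0.299 8.2;python3 - <<'E'
from h import *
p,d=shot("scene",4); crop(p,280,130,480,310,"c6",4)
E
```

```text
t 7.68 pos [0.4847 0.1345 0.3447] rpy [-179.92    0.84    8.18] w 0.0755 F [-1.7 -1.5 -1.2] j [ 9.  0. 90.  0. 90. 91.] calls 1 minrows 1.1
[0.027, 0.002, 0.456, -0.001, 0.009, -0.0]
```

View pics/c6.png

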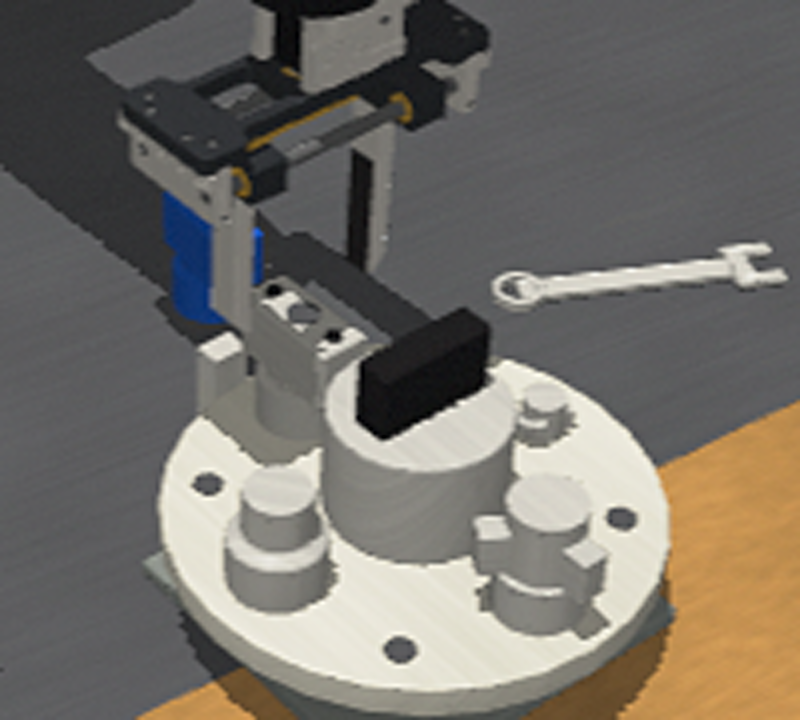

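The open fingers (crop 235,250 and 370,200) straddle the bar of the head.

Call:
move_arm([
  [[0.8,0,0,0,0,0,0],[0.8,0,0,0,0,0,0]],
])

```text
time: 7.9
tool_pos: [0.487, 0.1349, 0.3535]
ee_rot: [-3.14, -0.001, 0.142]
wrist_force: [-0.6, -0.6, -0.3]
width: 0.0748
```

```bash
python3 plan.py 0.4868 0.1347 0.299 8.2
```

```text
t 7.9 pos [0.487  0.1349 0.3535] rpy [-1.7991e+02 -7.0000e-02  8.1400e+00] w 0.0748 F [-0.6 -0.6 -0.3] j [ 9.  0. 89.  0. 90. 91.] calls 1 minrows 1.31
[-0.003, 0.003, 0.545, -0.001, -0.001, -0.001]
```

Call:
move_arm([
  [[0.8,-0.003,0.003,0.15,0,0,0],[0.8,-0.003,0.003,0.35,0,0,0],[0.8,-0.003,0.003,0.5,0,0,0],[0.8,-0.003,0.003,0.545,0,0,0],[0.8,-0.003,0.003,0.545,0,0,0],[0.4,-0.003,0.003,0.545,0,0,0],[0.4,-0.003,0.003,0.545,0,0,0]],
])

```text
time: 8.48
tool_pos: [0.4869, 0.1347, 0.2994]
ee_rot: [-3.14, -0.002, 0.142]
wrist_force: [0.0, -0.1, 0.8]
width: 0.0653
```

Call:
move_arm([
  [[0.15,0,0,0,0,0,0],[0.15,0,0,0,0,0,0],[0.15,0,0,0,0,0,0],[0.15,0,0,0,0,0,0],[0.15,0,0,0,0,0,0],[0.15,0,0,0,0,0,0],[0.15,0,0,0,0,0,0]],
])

```text
time: 9.07
tool_pos: [0.4863, 0.1344, 0.2975]
ee_rot: [-3.141, 0.001, 0.142]
wrist_force: [0.5, -1.4, 1.6]
width: 0.0303
```

```bash
python3 plan.py 0.4868 0.1347 0.299 98.2
```

```text
t 9.07 pos [0.4863 0.1344 0.2975] rpy [-1.7994e+02  5.0000e-02  8.1100e+00] w 0.0303 F [ 0.5 -1.4  1.6] j [ 9.  2. 94.  0. 84. 91.] calls 2 minrows 6.29
[0.003, -0.001, -0.008, -0.001, 0.0, -0.5]
[0.003, 0.001, -0.008, -0.0, 0.0, -0.5]
```

Call:
move_arm([
  [[0.15,0,0,0,0,0,-0.04],[0.15,0,0,0,0,0,-0.11],[0.15,0,0,0,0,0,-0.18],[0.15,0,0,0,0,0,-0.25],[0.15,0,0,0,0,0,-0.32],[0.15,0,0,0,0,0,-0.39],[0.15,0,0,0,0,0,-0.46],[0.15,0,0,0,0,0,-0.5]],
])

```text
time: 9.73
tool_pos: [0.4862, 0.1344, 0.2975]
ee_rot: [-3.14, 0.0, 0.932]
wrist_force: [-0.9, -1.7, 1.5]
width: 0.03
```

Call:
move_arm([
  [[0.15,0,0,0,0,0,-0.04],[0.15,0,0,0,0,0,-0.11],[0.15,0,0,0,0,0,-0.18],[0.15,0,0,0,0,0,-0.25],[0.15,0,0,0,0,0,-0.32],[0.15,0,0,0,0,0,-0.39],[0.15,0,0,0,0,0,-0.46],[0.15,0,0,0,0,0,-0.5]],
])

```text
time: 10.4
tool_pos: [0.4862, 0.1343, 0.2975]
ee_rot: [-3.14, -0.001, 1.717]
wrist_force: [-2.3, -1.2, 1.4]
width: 0.0298
```

Call:
move_arm([
  [[0.15,0,0,0,0,0,0],[0.15,0,0,0,0,0,0]],
])

```text
time: 10.57
tool_pos: [0.4862, 0.1344, 0.2975]
ee_rot: [-3.14, -0.001, 1.711]
wrist_force: [-0.9, -1.9, 1.9]
width: 0.03
```

```bash
python3 plan.py 0.4868 0.1347 0.359 98.2;python3 - <<'E'
from h import *
p,d=shot("scene",5); crop(p,280,130,480,310,"c7",4)
E
```

```text
t 10.57 pos [0.4862 0.1344 0.2975] rpy [-1.7993e+02 -5.0000e-02  9.8020e+01] w 0.03 F [-0.9 -1.9  1.9] j [ 9.  2. 94.  0. 84.  1.] calls 1 minrows 1.48
[0.003, 0.005, -0.615, -0.001, -0.001, -0.002]
```

View pics/c7.png

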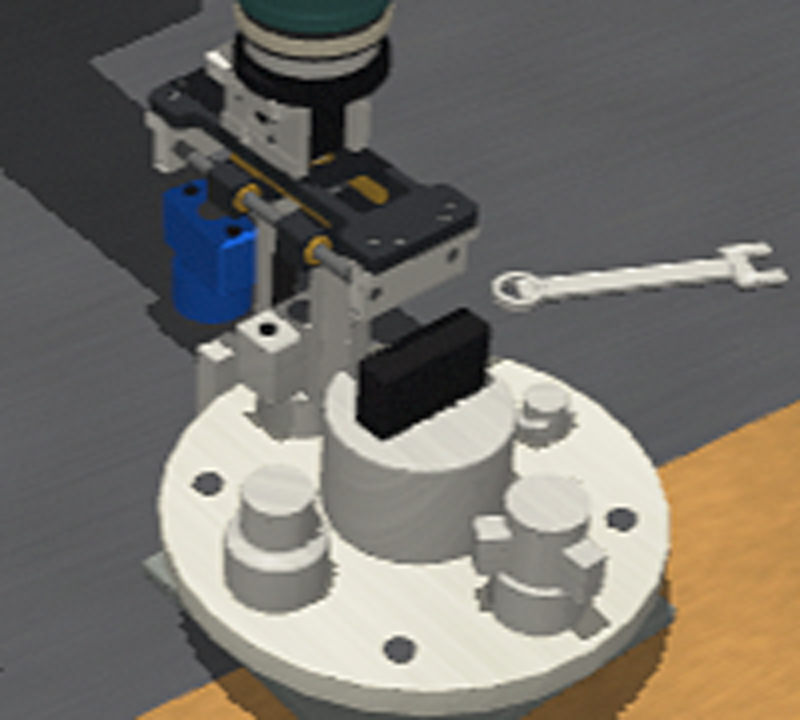

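The head's bar has turned 90° (crop 265,340) and the turret hasn't moved. Next is a slow lift with a force check.

Call:
move_arm([
  [[0.15,0,0,-0.03,0,0,0],[0.15,0,0,-0.06,0,0,0],[0.15,0,0,-0.09,0,0,0],[0.15,0,0,-0.12,0,0,0]],
])

```text
time: 10.95
tool_pos: [0.4862, 0.1346, 0.3087]
ee_rot: [-3.139, -0.002, 1.712]
wrist_force: [1.6, -0.3, -5.3]
width: 0.0298
```

Lifted 11 mm with −5 N, about the head's weight, so it is free. I continue up.

Call:
move_arm([
  [[0.15,0,0,-0.08,0,0,0],[0.15,0,0,-0.18,0,0,0],[0.15,0,0,-0.3,0,0,0],[0.15,0,0,-0.42,0,0,0],[0.15,0,0,-0.54,0,0,0],[0.15,0,0,-0.6,0,0,0],[0.15,0,0,-0.6,0,0,0]],
])

```text
time: 11.53
tool_pos: [0.4867, 0.1346, 0.3724]
ee_rot: [3.138, -0.002, 1.713]
wrist_force: [-0.2, -0.4, -4.2]
width: 0.0298
```

```bash
python3 plan.py 0.460 -0.1225 0.37 161 3;python3 - <<'E'
from h import *
p,d=shot("scene",6); crop(p,280,100,480,280,"c8",4)
E
```

```text
t 11.53 pos [0.4867 0.1346 0.3724] rpy [ 1.7977e+02 -1.1000e-01  9.8130e+01] w 0.0298 F [-0.2 -0.4 -4.2] j [ 9. -0. 88.  0. 92.  1.] calls 3 minrows 2.93
[-0.836, -0.209, 0.005, 0.003, -0.001, -0.233]
[-0.706, -0.494, 0.008, -0.0, 0.0, -0.233]
[-0.482, -0.714, 0.008, 0.0, 0.0, -0.233]
```

View pics/c8.png

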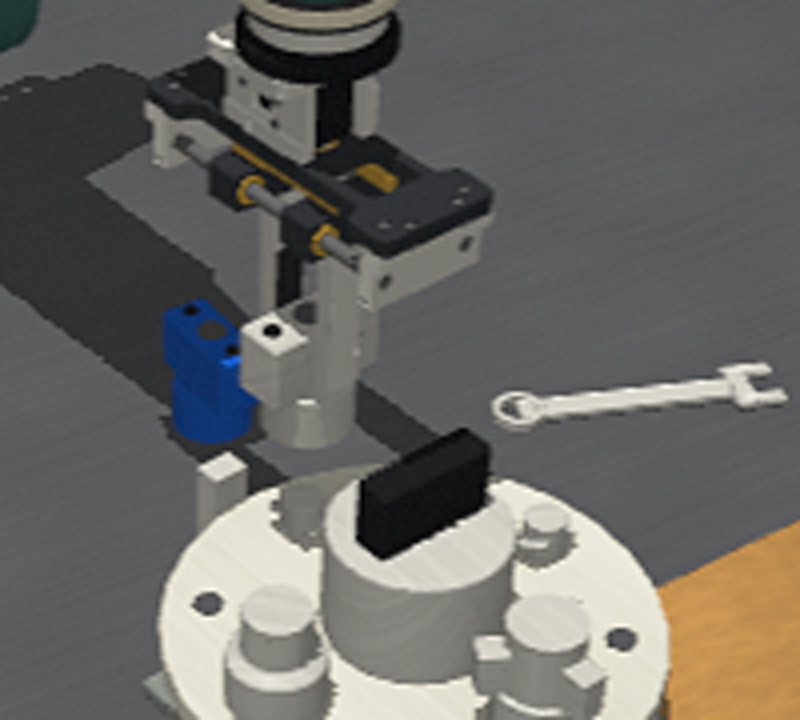

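The head is off its stud (crop 300,390), upright in the jaws. Next I carry it to the pad.

Call:
move_arm([
  [[0.15,-0.3,-0.075,0,0,0,-0.07],[0.15,-0.6,-0.15,0,0,0,-0.15],[0.15,-0.836,-0.209,0,0,0,-0.233],[0.15,-0.836,-0.209,0,0,0,-0.233]],
])

```text
time: 11.92
tool_pos: [0.4769, 0.0455, 0.3682]
ee_rot: [-3.137, -0.0, 2.078]
wrist_force: [-0.7, 0.1, -5.0]
width: 0.0299
```

Call:
move_arm([
  [[0.15,-0.25,-0.17,0,0,0,-0.07],[0.15,-0.5,-0.34,0,0,0,-0.15],[0.15,-0.706,-0.494,0,0,0,-0.233],[0.15,-0.706,-0.494,0,0,0,-0.233]],
])

```text
time: 12.25
tool_pos: [0.4681, -0.0401, 0.3682]
ee_rot: [-3.138, -0.002, 2.443]
wrist_force: [-0.3, 0.1, -4.3]
width: 0.0298
```

Call:
move_arm([
  [[0.15,-0.17,-0.25,0,0,0,-0.07],[0.15,-0.34,-0.5,0,0,0,-0.15],[0.15,-0.482,-0.714,0,0,0,-0.233],[0.15,-0.482,-0.714,0,0,0,-0.233],[0.15,-0.482,-0.714,0,0,0,-0.233]],
])

```text
time: 12.67
tool_pos: [0.4597, -0.123, 0.3682]
ee_rot: [3.139, -0.003, 2.806]
wrist_force: [0.7, 0.4, -4.0]
width: 0.0301
```

```bash
python3 plan.py 0.460 -0.1225 0.29 161;python3 plan.py 0.460 -0.1225 0.237 161
```

```text
t 12.67 pos [ 0.4597 -0.123   0.3682] rpy [179.88  -0.2  160.78] w 0.0301 F [ 0.7  0.4 -4. ] j [-22.  -4.  92.   0.  92. -93.] calls 1 minrows 1.88
[-0.004, 0.004, 0.782, 0.001, -0.002, -0.002]
t 12.67 pos [ 0.4597 -0.123   0.3682] rpy [179.88  -0.2  160.78] w 0.0301 F [ 0.7  0.4 -4. ] j [-22.  -4.  92.   0.  92. -93.] calls 2 minrows 1.57
[-0.003, 0.002, 0.656, 0.001, -0.002, -0.001]
[-0.001, 0.003, 0.656, 0.0, 0.0, -0.001]
```

Call:
move_arm([
  [[0.15,0,0,0.2,0,0,0],[0.15,0,0,0.45,0,0,0],[0.15,0,0,0.7,0,0,0],[0.15,0,0,0.9,0,0,0],[0.15,0,0,1.0,0,0,0],[0.15,0,0,1.0,0,0,0],[0.15,0,0,1.0,0,0,0]],
])

```text
time: 13.25
tool_pos: [0.4598, -0.1217, 0.269]
ee_rot: [3.14, -0.002, 2.811]
wrist_force: [0.5, -0.2, -4.4]
width: 0.0293
```

```bash
python3 plan.py 0.460 -0.1225 0.2345 161
```

```text
t 13.25 pos [ 0.4598 -0.1217  0.269 ] rpy [ 1.7992e+02 -1.4000e-01  1.6104e+02] w 0.0293 F [ 0.5 -0.2 -4.4] j [-22.  -1. 100.   0.  81. -93.] calls 1 minrows 0.83
[-0.005, -0.008, 0.345, 0.001, -0.002, 0.0]
```

Call:
move_arm([
  [[0.15,0,0,0.1,0.001,-0.002,0],[0.15,0,0,0.2,0.001,-0.002,0],[0.15,0,0,0.26,0.001,-0.002,0],[0.15,0,0,0.3,0.001,-0.002,0],[0.15,0,0,0.33,0.001,-0.002,0],[0.15,0,0,0.33,0.001,-0.002,0],[0.15,0,0,0.34,0.001,-0.002,0],[0.15,0,0,0.34,0.001,-0.002,0]],
])

```text
time: 13.92
tool_pos: [0.4597, -0.1225, 0.2352]
ee_rot: [-3.141, 0.002, 2.81]
wrist_force: [-0.6, 0.5, -5.6]
width: 0.0297
```

Call:
move_arm([
  [[0.15,0,0,0.01,0,0,0],[0.15,0,0,0.02,0,0,0],[0.15,0,0,0.02,0,0,0],[0.15,0,0,0.02,0,0,0]],
])

```text
time: 14.25
tool_pos: [0.4598, -0.1225, 0.2335]
ee_rot: [-3.141, 0.003, 2.811]
wrist_force: [0.3, 0.1, -2.2]
width: 0.0299
```

Touching the pad (weight half taken). I let go and rise.

Call:
move_arm([
  [[0.15,0,0,0.005,0,0,0],[0.4,0,0,0.005,0,0,0],[0.7,0,0,0.005,0,0,0],[0.8,0,0,0.005,0,0,0],[0.8,0,0,0.005,0,0,0],[0.8,0,0,0.005,0,0,0],[0.8,0,0,0.005,0,0,0]],
])

```text
time: 14.83
tool_pos: [0.4595, -0.1223, 0.2323]
ee_rot: [-3.141, 0.001, 2.81]
wrist_force: [0.5, 0.0, -0.4]
width: 0.0665
```

Call:
move_arm([
  [[0.8,0,0,-0.2,0,0,0],[0.8,0,0,-0.5,0,0,0],[0.8,0,0,-0.8,0,0,0],[0.8,0,0,-1.0,0,0,0],[0.8,0,0,-1.0,0,0,0]],
])

```text
time: 15.25
tool_pos: [0.4605, -0.1226, 0.3377]
ee_rot: [-3.141, 0.011, 2.811]
wrist_force: [0.6, 0.4, 0.2]
width: 0.0752
```

Call:
move_arm([
  [[1,0,0,0,0,0,0.08],[1,0,0,0,0,0,0.16],[1,0,0,0,0,0,0.24],[1,0,0,0,0,0,0.32],[1,0,0,0,0,0,0.4],[1,0,0,0,0,0,0.48],[1,0,0,0,0,0,0.5],[1,0,0,0,0,0,0.5]],
])

```text
time: 15.92
tool_pos: [0.4592, -0.1221, 0.3308]
ee_rot: [-3.141, -0.001, 2.025]
wrist_force: [0.7, 1.2, -0.0]
width: 0.0944
```

```bash
python3 plan.py 0.460 -0.1225 0.335 71;python3 - <<'E'
from m import *
for n in("scene","top"):
    p,d=shot(n,7)
    P,m,_=pts(n,7,(.065,.08),(.38,.54),(-.22,-.03));print("yoke",len(P),len(P) and rect(P))
    if n=="scene": crop(p,140,200,340,350,"c9",4)
    else: crop(p,320,180,480,300,"c9t",5)
E
```

```text
t 15.92 pos [ 0.4592 -0.1221  0.3308] rpy [-1.7994e+02 -4.0000e-02  1.1601e+02] w 0.0944 F [ 0.7  1.2 -0. ] j [-22.  -3.  95.  -0.  88. -48.] calls 1 minrows 6.29
[-0.007, 0.006, -0.042, -0.001, -0.0, 0.5]
yoke 376 (array([ 0.46067496, -0.12212972]), array([30.12336349, 73.65102386]), 71.21463775634766)
yoke 0 0
```

View pics/c9.png

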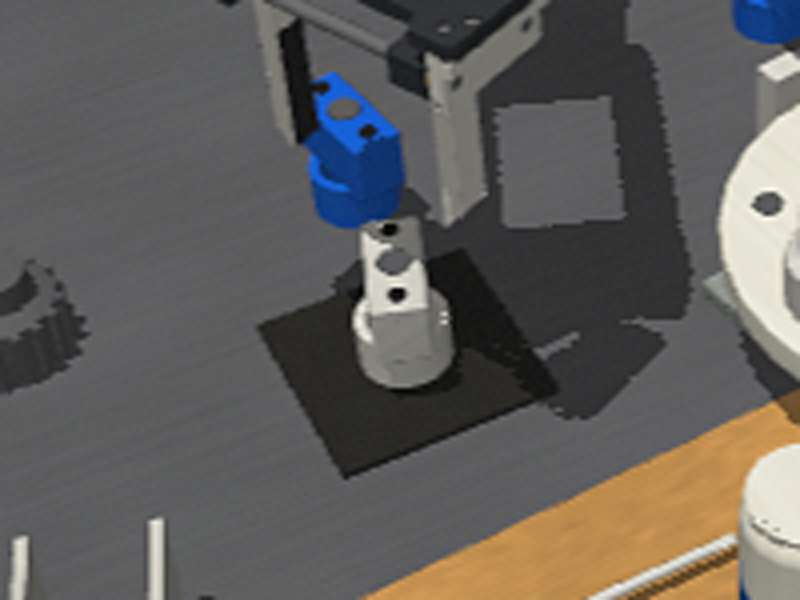

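View pics/c9t.png

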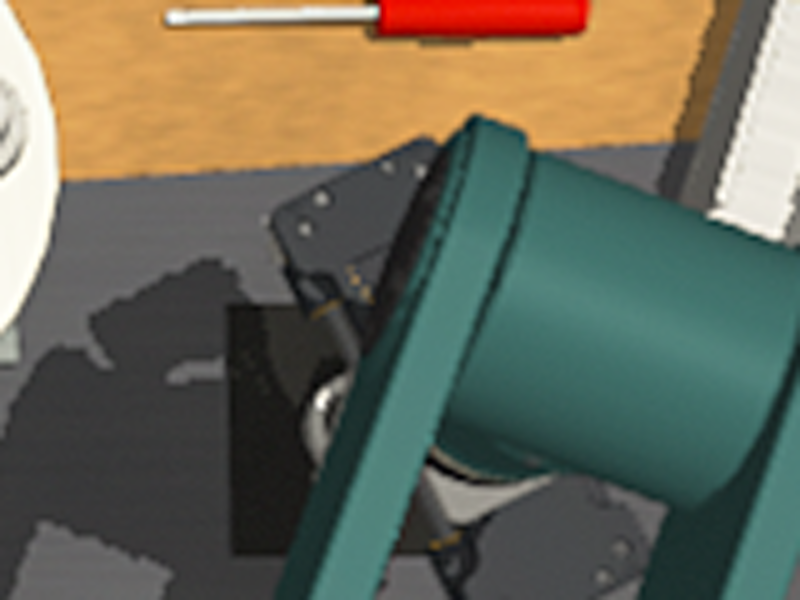

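The head stands upright on the pad (scene crop 400,300), let go, bar along 161° and within 1 mm of where the jaws put it. Next I turn the jaws to take it by its ends.

Call:
move_arm([
  [[1,0,0,0,0,0,0.08],[1,0,0,0,0,0,0.16],[1,0,0,0,0,0,0.24],[1,0,0,0,0,0,0.32],[1,0,0,0,0,0,0.4],[1,0,0,0,0,0,0.48],[1,0,0,0,0,0,0.5],[1,0,0,0,0,0,0.5]],
])

```text
time: 16.68
tool_pos: [0.4594, -0.1223, 0.3319]
ee_rot: [3.141, 0.0, 1.24]
wrist_force: [0.4, 0.2, 0.5]
width: 0.094
```

```bash
python3 plan.py 0.460 -0.1223 0.237 71
```

```text
t 16.68 pos [ 0.4594 -0.1223  0.3319] rpy [1.7997e+02 3.0000e-02 7.1060e+01] w 0.094 F [0.4 0.2 0.5] j [-22.  -3.  95.  -0.  88.  -3.] calls 1 minrows 2.28
[0.002, 0.006, 0.949, 0.0, 0.0, 0.001]
```

Call:
move_arm([
  [[1,0.002,0.006,0.15,0,0,0],[1,0.002,0.006,0.35,0,0,0],[1,0.002,0.006,0.55,0,0,0],[1,0.002,0.006,0.75,0,0,0],[1,0.002,0.006,0.9,0,0,0],[1,0.002,0.006,0.949,0,0,0],[1,0.002,0.006,0.949,0,0,0],[0.8,0.002,0.006,0.949,0,0,0]],
])

```text
time: 17.35
tool_pos: [0.4603, -0.1225, 0.2379]
ee_rot: [3.14, 0.001, 1.241]
wrist_force: [0.3, -0.6, 0.7]
width: 0.0903
```

Call:
move_arm([
  [[0.6,0,0,0,0,0,0],[0.6,0,0,0,0,0,0],[0.6,0,0,0,0,0,0],[0.6,0,0,0,0,0,0],[0.6,0,0,0,0,0,0]],
])

```text
time: 17.77
tool_pos: [0.4597, -0.1223, 0.2386]
ee_rot: [-3.141, 0.001, 1.24]
wrist_force: [-4.5, 0.9, 5.6]
width: 0.0679
```

Call:
move_arm([
  [[0.6,0,0,0,0,0,0],[0.6,0,0,-0.1,0,0,0],[0.6,0,0,-0.25,0,0,0],[0.6,0,0,-0.45,0,0,0],[0.6,0,0,-0.65,0,0,0],[0.6,0,0,-0.85,0,0,0],[0.6,0,0,-1,0,0,0],[0.6,0,0,-1,0,0,0]],
])

```text
time: 18.43
tool_pos: [0.4608, -0.1226, 0.3414]
ee_rot: [3.133, 0.001, 1.24]
wrist_force: [1.5, -1.0, -3.4]
width: 0.0675
```

```bash
python3 plan.py 0.603 -0.3278 0.34 71
```

```text
t 18.43 pos [ 0.4608 -0.1226  0.3414] rpy [1.7948e+02 5.0000e-02 7.1040e+01] w 0.0675 F [ 1.5 -1.  -3.4] j [-22.  -3.  94.  -0.  89.  -3.] calls 3 minrows 2.0
[-0.493, 0.67, 0.011, 0.006, 0.001, 0.0]
[-0.493, 0.671, 0.005, -0.0, -0.0, 0.0]
[-0.493, 0.671, 0.005, 0.0, -0.0, 0.0]
```

Call:
move_arm([
  [[0.6,-0.16,0.22,0,0,0,0],[0.6,-0.33,0.45,0,0,0,0],[0.6,-0.493,0.67,0,0,0,0],[0.6,-0.493,0.67,0,0,0,0]],
])

```text
time: 18.77
tool_pos: [0.5089, -0.194, 0.3356]
ee_rot: [3.14, 0.003, 1.237]
wrist_force: [0.6, -0.3, -4.7]
width: 0.0677
```

Call:
move_arm([
  [[0.6,-0.16,0.22,0,0,0,0],[0.6,-0.33,0.45,0,0,0,0],[0.6,-0.493,0.67,0,0,0,0],[0.6,-0.493,0.67,0,0,0,0]],
])

```text
time: 19.1
tool_pos: [0.5561, -0.2626, 0.3349]
ee_rot: [3.141, 0.002, 1.237]
wrist_force: [-1.5, 1.0, -4.3]
width: 0.0678
```

Call:
move_arm([
  [[0.6,-0.16,0.22,0,0,0,0],[0.6,-0.33,0.45,0,0,0,0],[0.6,-0.493,0.67,0,0,0,0],[0.6,-0.493,0.67,0,0,0,0],[0.6,-0.493,0.67,0,0,0,0],[0.6,-0.493,0.67,0,0,0,0]],
])

```text
time: 19.6
tool_pos: [0.6018, -0.327, 0.3361]
ee_rot: [-3.14, -0.001, 1.24]
wrist_force: [-0.7, 0.7, -4.2]
width: 0.0678
```

```bash
python3 plan.py 0.603 -0.3278 0.315 71;python3 - <<'E'
from m import *
for n in("scene","top"):
    p,d=shot(n,8)
    P,m,_=pts(n,8,(.16,.19),(.5,.7),(-.42,-.2));print("yoke",len(P),len(P) and (rect(P),np.median(P[:,2])))
    if n=="scene": crop(p,60,230,230,420,"c10",4)
    else: crop(p,430,150,560,260,"c10t",6)
E
```

```text
t 19.6 pos [ 0.6018 -0.327   0.3361] rpy [-1.7988e+02 -5.0000e-02  7.1040e+01] w 0.0678 F [-0.7  0.7 -4.2] j [-33.  23.  64.   0.  93. -14.] calls 1 minrows 0.51
[-0.004, 0.014, 0.211, -0.001, -0.001, 0.0]
yoke 236 ((array([ 0.60995557, -0.3266716 ]), array([28.52048111, 83.91056824]), 67.16401672363281), np.float64(0.17048401941643632))
yoke 183 ((array([ 0.60464856, -0.31637854]), array([22.00388527, 89.46495819]), 58.882938385009766), np.float64(0.1697235916247715))
```

View pics/c10.png

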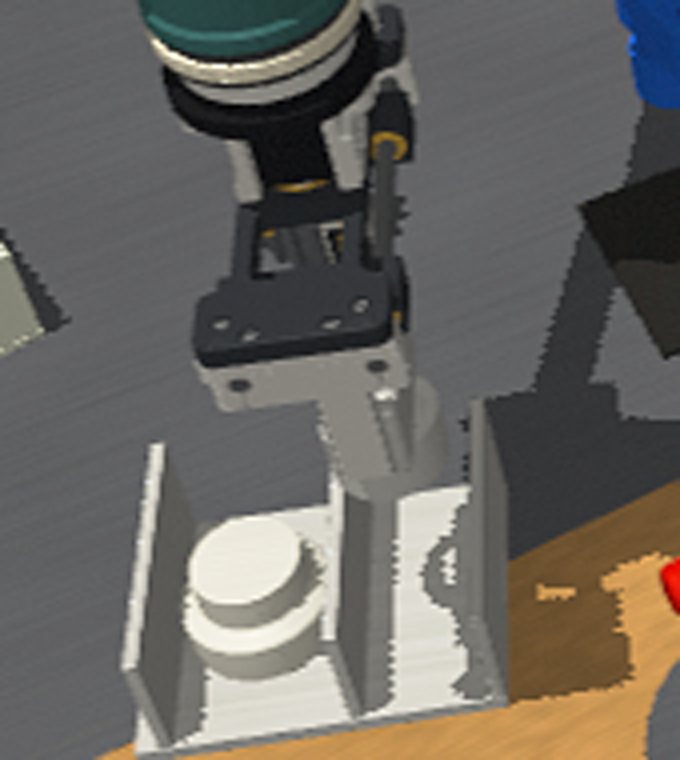

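View pics/c10t.png

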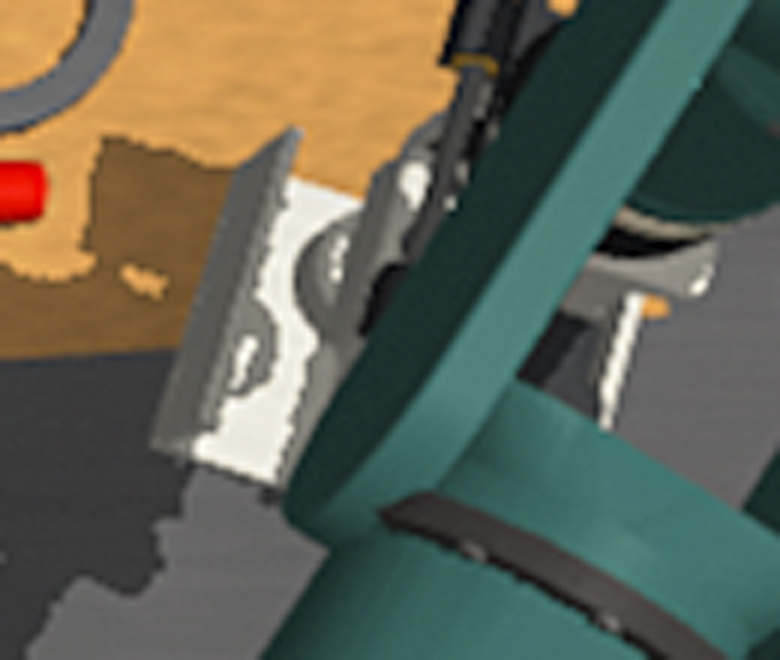

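```bash
python3 - <<'E'
from m import *
from scipy.optimize import least_squares
a=np.radians(-19.1);ex=np.array([np.cos(a),np.sin(a)]);ey=np.array([-np.sin(a),np.cos(a)])
P,m,_=pts("scene",8,(.106,.128),(.55,.66),(-.38,-.27))
ys,xs=np.where(m);print(len(P),xs.min(),xs.max(),ys.min(),ys.max())
f=lambda c,Q:np.hypot(Q[:,0]-c[0],Q[:,1]-c[1])-.0245
Q=P
for i in range(4):
    r=least_squares(lambda c:f(c,Q),[.602,-.327],loss="soft_l1",f_scale=.001);Q=P[abs(f(r.x,P))<.003]
print(r.x,len(Q),"rackxy",r.x@ex,r.x@ey, "TCP",np.array([.6018,-.327])@ey)
# walls tops, median cross coordinate both cams, frame 0 and 8
for n,k in(("top",0),("scene",0),("scene",8)):
    P,m,_=pts(n,k,(.0655,.071),(.45,.7),(-.42,-.25));e=P[:,:2]@ey
    for lo,hi in((-.095,-.07),(-.155,-.13)):
        s=e[(e>lo)&(e<hi)];print(n,k,len(s),np.percentile(s,[3,50,97]).round(4))
E
```

```text
195 142 172 328 354
[ 0.60160254 -0.32665441] 179 rackxy 0.6753708378645257 -0.11181660454489242 TCP -0.11207856266988787
top 0 121 [-0.0856 -0.0828 -0.0796]
top 0 135 [-0.1458 -0.1425 -0.1392]
scene 0 161 [-0.084 -0.082 -0.079]
scene 0 199 [-0.1451 -0.1419 -0.1388]
scene 8 157 [-0.084 -0.082 -0.079]
scene 8 138 [-0.1449 -0.142  -0.139 ]
```

The sleeve (scene crop 410,450) sits within 0.2 mm of the mid-line between the two walls in the same view, with 2.5 mm clearance each side. I lower straight down, stopping just after entry to check the force.

Call:
move_arm([
  [[0.6,0,0,0.08,-0.001,0,0],[0.6,0,0,0.17,-0.001,0,0],[0.6,0,0,0.26,-0.001,0,0],[0.6,0,0,0.35,-0.001,0,0],[0.6,0,0,0.44,-0.001,0,0],[0.6,0,0,0.5,-0.001,0,0],[0.6,0,0,0.5,-0.001,0,0],[0.6,0,0,0.5,-0.001,0,0]],
])

```text
time: 20.37
tool_pos: [0.602, -0.3275, 0.287]
ee_rot: [3.14, 0.0, 1.24]
wrist_force: [-0.2, -0.4, -4.7]
width: 0.0676
```

```bash
python3 plan.py 0.6016 -0.3271 0.241 71;python3 - <<'E'
from h import *
p,d=shot("scene",9); crop(p,60,250,230,440,"c11",4)
E
```

```text
t 20.37 pos [ 0.602  -0.3275  0.287 ] rpy [1.7992e+02 1.0000e-02 7.1030e+01] w 0.0676 F [-0.2 -0.4 -4.7] j [-33.  25.  68.   0.  87. -14.] calls 1 minrows 1.1
[0.003, -0.006, 0.46, 0.001, 0.0, 0.0]
```

View pics/c11.png

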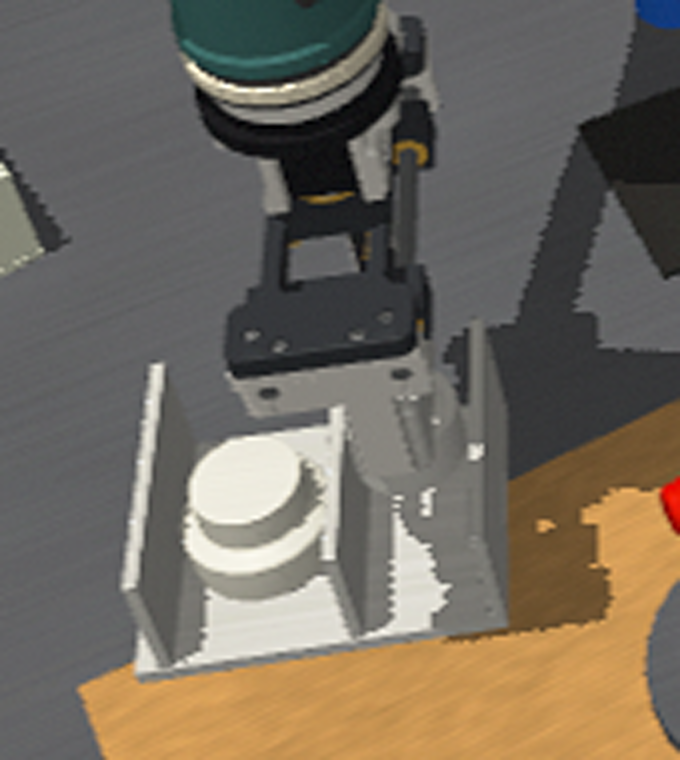

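The sleeve is between the walls (crop 410,470) with no side force. I continue down.

Call:
move_arm([
  [[0.6,0.002,-0.003,0.06,0,0,0],[0.6,0.002,-0.003,0.12,0,0,0],[0.6,0.002,-0.003,0.18,0,0,0],[0.6,0.002,-0.003,0.24,0,0,0],[0.6,0.002,-0.003,0.3,0,0,0],[0.6,0.002,-0.003,0.36,0,0,0],[0.6,0.002,-0.003,0.4,0,0,0],[0.6,0.002,-0.003,0.4,0,0,0]],
])

```text
time: 21.08
tool_pos: [0.6017, -0.3271, 0.2461]
ee_rot: [3.141, -0.0, 1.24]
wrist_force: [-0.3, -0.2, -5.8]
width: 0.068
```

Call:
move_arm([
  [[0.6,0,0,0.015,0,0,0],[0.6,0,0,0.03,0,0,0],[0.6,0,0,0.045,0,0,0],[0.6,0,0,0.045,0,0,0],[0.6,0,0,0.045,0,0,0]],
])

```text
time: 21.5
tool_pos: [0.6021, -0.3274, 0.2436]
ee_rot: [3.138, 0.001, 1.24]
wrist_force: [-1.0, 0.2, -4.0]
width: 0.0679
```

Call:
move_arm([
  [[0.6,0,0,0,0,0,0],[0.6,0,0,0,0,0,0],[0.6,0,0,0,0,0,0]],
])

```text
time: 21.75
tool_pos: [0.6021, -0.3274, 0.2437]
ee_rot: [3.138, 0.001, 1.24]
wrist_force: [-0.2, 0.1, -4.2]
width: 0.0678
```

```bash
python3 plan.py 0.6016 -0.3271 0.241 71;python3 - <<'E'
from m import *
p,d=shot("scene",10); crop(p,60,250,230,440,"c12",4)
P,m,_=pts("scene",10,(.055,.12),(.5,.7),(-.42,-.2))
E
```

```text
t 21.75 pos [ 0.6021 -0.3274  0.2437] rpy [1.7981e+02 4.0000e-02 7.1030e+01] w 0.0678 F [-0.2  0.1 -4.2] j [-33.  26.  71.   0.  83. -14.] calls 1 minrows 0.07
[0.001, -0.005, 0.027, 0.002, 0.0, 0.0]
```

View pics/c12.png

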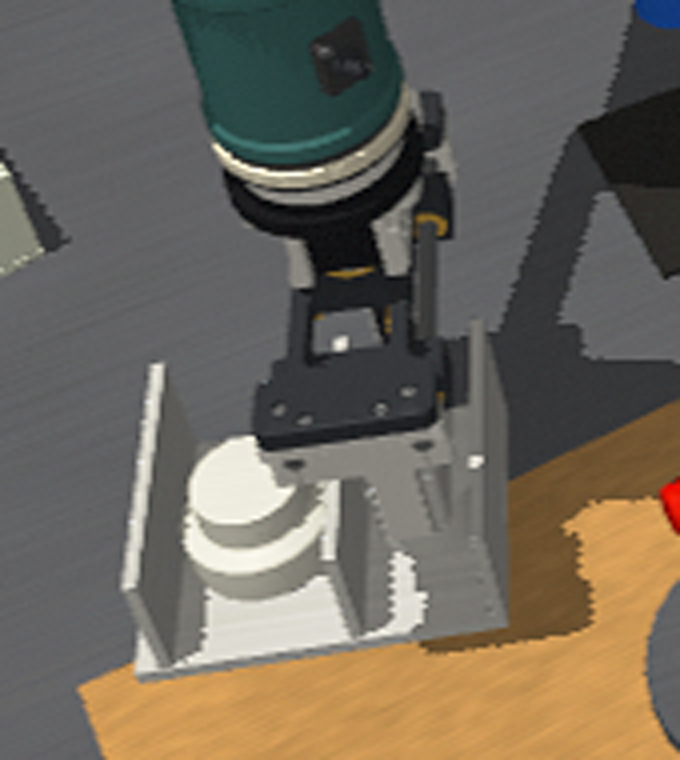

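Call:
move_arm([
  [[0.6,0,0,0.01,0,0,0],[0.6,0,0,0.02,0,0,0],[0.6,0,0,0.02,0,0,0],[0.6,0,0,0.02,0,0,0]],
])

```text
time: 22.13
tool_pos: [0.602, -0.3273, 0.2412]
ee_rot: [3.139, 0.001, 1.24]
wrist_force: [-0.4, -0.6, -4.3]
width: 0.0674
```

Call:
move_arm([
  [[0.6,0,0,0.005,0,0,0],[0.6,0,0,0.01,0,0,0],[0.6,0,0,0.01,0,0,0],[0.6,0,0,0.01,0,0,0]],
])

```text
time: 22.47
tool_pos: [0.6021, -0.3274, 0.2407]
ee_rot: [3.138, 0.001, 1.24]
wrist_force: [-0.6, 0.5, -3.3]
width: 0.0683
```

Call:
move_arm([
  [[0.6,0,0,0.005,0,0,0],[0.6,0,0,0.01,0,0,0],[0.6,0,0,0.01,0,0,0],[0.6,0,0,0.01,0,0,0]],
])

```text
time: 22.8
tool_pos: [0.602, -0.3273, 0.2407]
ee_rot: [3.138, 0.001, 1.24]
wrist_force: [-2.8, 2.2, 3.9]
width: 0.0677
```

On the floor (height 0.2407 as predicted, force now upward). I release and rise.

Call:
move_arm([
  [[0.75,0,0,-0.005,0,0,0],[0.85,0,0,-0.005,0,0,0],[0.95,0,0,-0.005,0,0,0],[1,0,0,-0.005,0,0,0],[1,0,0,-0.005,0,0,0],[1,0,0,-0.005,0,0,0],[1,0,0,-0.005,0,0,0]],
])

```text
time: 23.38
tool_pos: [0.6021, -0.3274, 0.2398]
ee_rot: [3.139, 0.001, 1.24]
wrist_force: [0.7, -0.1, -0.5]
width: 0.0941
```

Call:
move_arm([
  [[1,0,0,-0.1,0,0,0],[1,0,0,-0.3,0,0,0],[1,0,0,-0.5,0,0,0],[1,0,0,-0.7,0,0,0],[1,0,0,-0.9,0,0,0],[1,0,0,-1,0,0,0]],
])

```text
time: 23.88
tool_pos: [0.602, -0.3273, 0.3444]
ee_rot: [3.133, 0.002, 1.24]
wrist_force: [0.2, 0.0, 0.2]
width: 0.0938
```

Call:
move_arm([
  [[1,-0.3,0,-0.3,0,0,0],[1,-0.7,0,-0.5,0,0,0],[1,-1,0,-0.8,0,0,0],[1,-1,0,-0.8,0,0,0]],
])

```text
time: 24.22
tool_pos: [0.5666, -0.4261, 0.4262]
ee_rot: [3.13, 0.007, 1.234]
wrist_force: [0.4, -0.7, 1.5]
width: 0.0938
```

```bash
python3 plan.py 0.6016 -0.3271 0.441 71;python3 - <<'E'
from m import *
p,d=shot("scene",11); crop(p,60,250,230,440,"c13",4)
p,d=shot("top",11)
a=np.radians(-19.1);ex=np.array([np.cos(a),np.sin(a)]);ey=np.array([-np.sin(a),np.cos(a)])
for n in("scene","top"):
    P,m,_=pts(n,11,(.0712,.082),(.54,.66),(-.38,-.27));print(n,len(P),np.median(P[:,2]) if len(P) else 0)
    if len(P):
        r=rect(P);print(r,(r[0]-[.6035,-.3278])@ex,(r[0]-[.6035,-.3278])@ey)
E
```

```text
t 24.22 pos [ 0.5666 -0.4261  0.4262] rpy [179.35   0.4   70.69] w 0.0938 F [ 0.4 -0.7  1.5] j [-41.  26.  50.  -0. 103. -22.] calls 2 minrows 1.27
[0.525, 0.002, -0.077, 0.007, 0.004, -0.002]
[0.525, 0.003, -0.074, -0.0, 0.0, -0.002]
scene 529 0.07408159436078393
(array([ 0.60535449, -0.31942096]), array([67.24401855, 69.92927551]), 84.99653625488281) -0.0009893716616354122 0.008524588268504232
top 382 0.07450308761472564
(array([ 0.60858374, -0.32866901]), array([ 63.79204941, 103.09256744]), 70.02989196777344) 0.005088229235443676 0.0008423241955719586
```

View pics/c13.png

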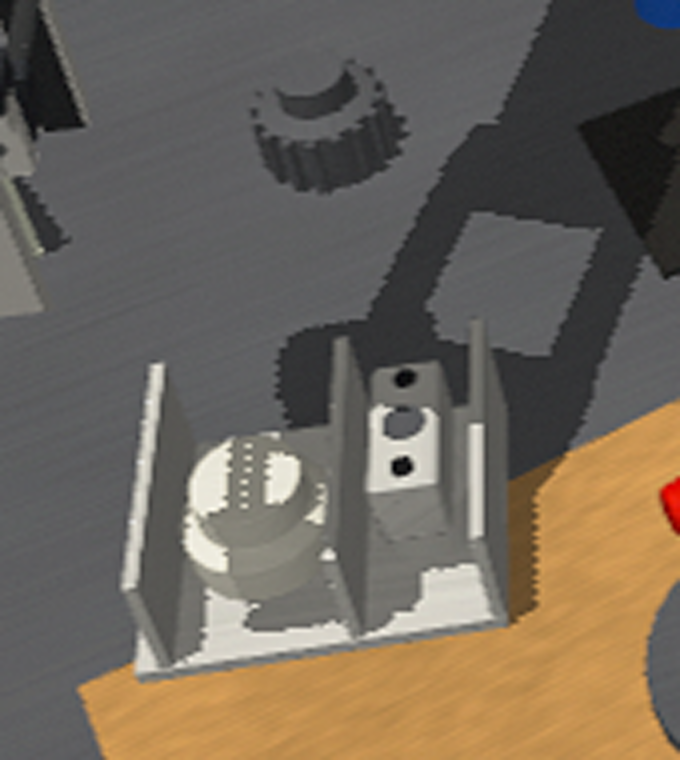

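View pics/top11.png

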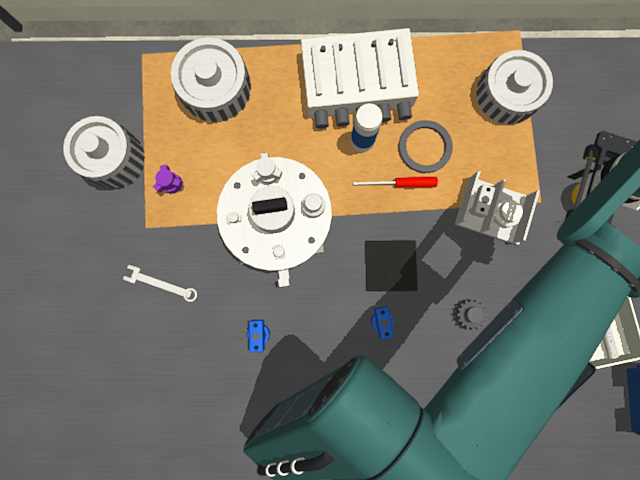

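Call:
move_arm([
  [[1,0,0,-0.3,0,0,0],[1,0.1,-0.2,-0.6,0,0,0],[1,0.2,-0.5,-0.6,0,0,0],[1,0.2,-0.5,-0.6,0,0,0],[1,0.2,-0.5,-0.6,0,0,0],[1,0.2,-0.5,-0.6,0,0,0]],
])

```text
time: 24.82
tool_pos: [0.5289, -0.3855, 0.4782]
ee_rot: [3.14, -0.001, 1.241]
wrist_force: [-0.1, 0.2, 0.2]
width: 0.0939
```

```bash
python3 plan.py 0.6016 -0.3271 0.441 71;python3 - <<'E'
from m import *
for n in("scene","top"):
    p,d=shot(n,12)
    a=np.radians(-19.1);ex=np.array([np.cos(a),np.sin(a)]);ey=np.array([-np.sin(a),np.cos(a)])
    P,m,_=pts(n,12,(.070,.08),(.54,.66),(-.38,-.27));c=np.array([.6035,-.3278])
    e=(P[:,:2]-c)@ey;P=P[abs(e)<.021]
    r=rect(P);print(n,len(P),np.percentile(P[:,2],[5,50,95]).round(4),r,((r[0]-c)@ex).round(4),((r[0]-c)@ey).round(4))
    def med(zr,xr,yr):
        P,m,_=pts(n,12,zr,xr,yr);return rect(P)
    print("grip",med((.165,.19),(.5,.66),(.08,.22)))
    P,m,_=pts(n,12,(.126,.142),(.6,.72),(.1,.22));print("spider",len(P),P.mean(0))
A=load("top",0)[0].astype(int);B=load("top",12)[0].astype(int)
crop(load("top",12)[0],440,160,560,260,"c14",6)
crop(load("scene",12)[0],0,100,200,260,"c15",4)
E
```

```text
t 24.82 pos [ 0.5289 -0.3855  0.4782] rpy [ 1.7993e+02 -3.0000e-02  7.1120e+01] w 0.0939 F [-0.1  0.2  0.2] j [-41.  19.  54.   0. 107. -22.] calls 1 minrows 2.41
[0.788, 0.498, 0.373, 0.001, -0.0, 0.001]
scene 555 [0.0712 0.0739 0.0768] (array([ 0.60430432, -0.32754721]), array([30.20168114, 70.77271271]), 71.51850891113281) 0.0007 0.0005
grip (array([0.5802099 , 0.14627821]), array([26.87227821, 70.74233246]), 5.863223075866699)
spider 712 [0.63881663 0.1500321  0.13398126]
top 388 [0.0711 0.0743 0.0774] (array([ 0.60158496, -0.32689636]), array([30.5566864 , 67.11928558]), 70.85346221923828) -0.0021 0.0002
grip (array([0.5755993 , 0.14752203]), array([22.96813393, 69.87851715]), 8.389690399169922)
spider 581 [0.63739708 0.15335553 0.13521444]
```

View pics/c14.png

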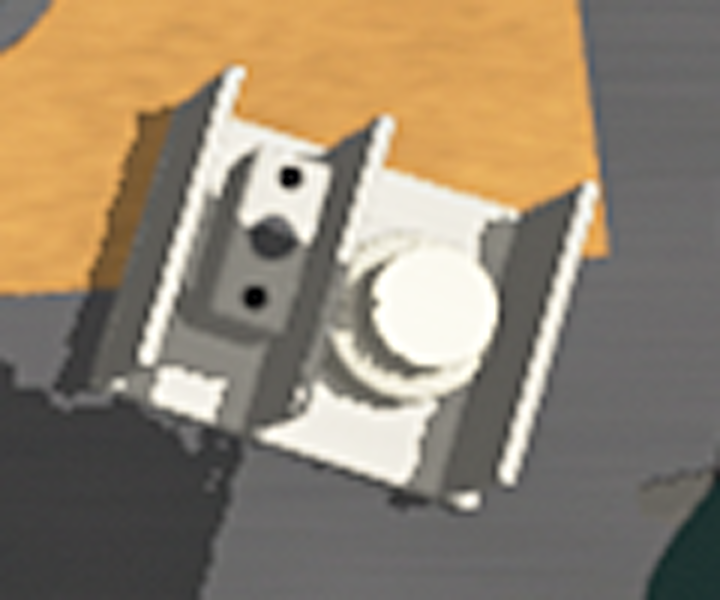

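View pics/scene12.png

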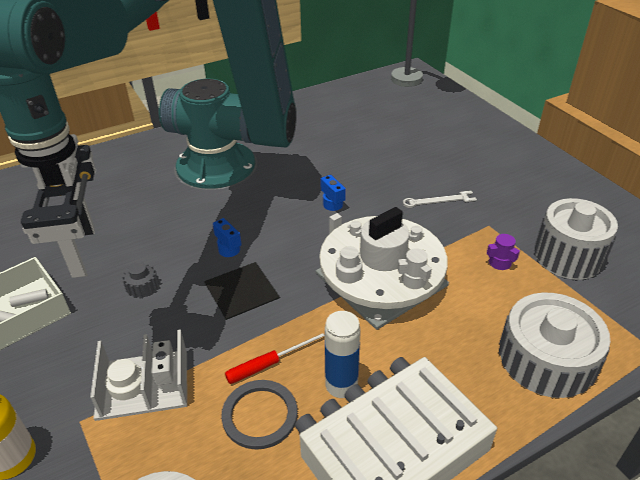

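The head stands in the narrow bay (top crop 270,240), bar along it, within 2 mm of centre and with its top level at 74 mm. The turret still has the empty stud in front (bar at 8.4° against 8.2° needed), the three-arm head is on its stud, the bystanders haven't moved and the arm is clear.

```bash
python3 - <<'E'
from bench import robot
print(robot.close_job())
E
```

```text
the job is handed in; nothing more can be done
None
```

I did the whole job in one pass and handed it in at about 25 s of the 66 s allowed. The robot reports no verdict, so success rests on my own checks below.

**What I did**
- I turned the turret 85° by its grip, so the two-arm head stood within about 1 mm of the front position, and let go.
- I unscrewed the head 90° anticlockwise and lifted it off. The wrist force was only about the head's weight (roughly 5 N).
- I stood it on the pad, let go, took it again by its ends and lowered it into the narrow bay.

**Last checks**
- **Head in the bay:** it is within about 2 mm of the centre along the bay and 0.5 mm across it. Its bar is within about 1° of the bay's direction, and its top is at 74 mm, as expected when it stands on the floor.
- **Turret and three-arm head:** the turret is within about 0.5° of the aimed position by the top camera. The three-arm head is still on its stud.
- **Bystanders and arm:** by eye, none of the bystanders had moved. The arm was clear, with about 0 N on the wrist.

**What disagreed:** the two cameras differ by about 3 mm in x, and the scene camera reads the turret bar 2–3° off. My first rectangle measurement after release was also wrong, because it included the rack walls. I redid it on the head alone.

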